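Fetch the marked blank from behind the mill and the jar

ROBOT

A 7-joint arm with a two-finger parallel gripper is mounted at the origin on the work surface. World frame = base frame: x ahead of the robot, y to its left, z up, the work surface at z = 0. Lengths are in m, angles in rad, forces in N, time in s.
With the tool pointing down it reaches from about 0.4 to 0.85 m from the base axis. Payload 4.5 kg.
Tool frame: the origin (TCP) lies at the very end of the fingers, on their centre line; the grasp point (between the pads) lies 19 mm behind it; y points along the fingers, x is the direction in which the jaws open and shut, and the axes are right-handed (so a half turn about y gives the same grasp; the last joint's range is limited). The gripper opens to 88 mm and grips with 3 to 60 N. Pads are 18 mm wide; open, the fingers measure 123 mm over their backs; the gripper's body (75 mm by 187 mm) begins 45 mm behind the grasp point.
Start: joints at [1.135, 0.689, -0.195, 1.565, 0.157, 0.902, -0.215], TCP at [0.283, -0.557, 0.204] pointing down, gripper open.
Joint ranges: [-3.01, 3.01], [-0.46, 2.08], [-1.47, 1.51], [0.13, 2.56], [-1, 4.14], [0.04, 2.09], [-2.66, 2.66]. Speed limits (rad/s): [2.57, 2.57, 3.14, 3.14, 3.14, 3.14, 3.14].

INTERFACE

Orientations are given as a unit quaternion [x, y, z, w].
In Python, from plant import r gives the robot as it stands.
- The arm moves only by the shell command python3 -m inch 'ROWS' [OPENING] [FORCE]. ROWS is JSON, a list of rows, each a list of 6 numbers: the shift along the tool's x, y, z in mm, then the turn, a rotation vector about the tool's x, y, z in rad. In form: [[x, y, z, ax, ay, az], ...]. A call has 1 to 12 rows; each row shifts and turns the commanded pose from where the row before left it, along the tool's axes as they then stand; what a row does not reach is not made up. A row lasts 1/12 s, in which the tool goes at most 41.7 mm and 7.16 degrees, less where a joint would pass 70% of its speed; a pose out of reach is approached as far as the arm can. A call is refused whole if a number of a shift passes 41.7 or a number of a turn 0.125, either way. A call with a gripper value outside its range is refused whole. OPENING is the finger opening in mm, from 0 to 88.1, set as the call begins (- or left out, the last holds). The fingers move at their own pace and stop on an object; FORCE is the grip in N (left out, the last holds). Time passes only in rows, so rows that do not move let the fingers close. It gives the time, the measured TCP pose, the force and the opening at its end, in the units of the state.
- r.get_state(): the state, without advancing time (a new reading comes with each control period).
- r.snapshot(name): name is "scene" or "top" or "wrist"; returns a dict with "img" (480x640x3 uint8, red, green, blue), "range_z" (480x640 float32, m along the optical axis (not along the pixel's ray), 0 where there is no reading), "mtx" (3x3 intrinsics, pixels), "camera_from_world" (4x4, takes a point from world to camera coordinates); the wrist camera has in their place "tool_from_camera" (4x4, takes a point from camera to tool coordinates, whose origin is the TCP and whose axes are the tool frame's). Camera axes: x right, y down, z forward; pixel columns grow to the right and rows downward; lengths in m; the calibration is good to about 2 mm. A picture is of the moment at which its call begins: read the wrist's pose just before it.
- r.finish_job(): hands the job in, once; it reports no verdict.
The state is a dict: "clock": time; "q": joint angles; "qd": joint speeds; "joint_torque": joint torques, N m; "tool_pos": TCP position; "eef_rot": TCP orientation; "contact_force": force on the tool from outside, world axes, zero at the start; "moment": the same for the moment, N m; "opening": opening from 0.0 (shut) to 1.0 (fully open).
Only numpy, scipy, OpenCV 4.12 (cv2) and the standard library are available. Lean on these libraries where they do the work, as an engineer would, in place of code of your own. Each camera call takes 0.05 s, during which the arm holds its last target.

TASK

The small maple blank with the pencil cross stands on the storage board behind a pepper mill and a jar of finishing oil. Move the mill and the jar upright onto the black rubber mat, only then take out the maple blank and set it flat, cross up, in the middle of the orange pad of the steel faceplate; after that put the mill back in the middle of its red disc and the jar back in the middle of its blue disc. Let nothing fall over, and leave the dark blank and the green knob on the board where they are.

Things in the scene. Friction and masses are not known exactly. Their poses are not given: they have to be found in the camera images.
- mill: Pepper mill turned in dark wood, upright, round, 159 mm tall, loose (about 0.25 kg). Foot 52 mm in diameter, slim body 43 to 47 mm in diameter, with a round head 42 mm in diameter from 113 to 143 mm above its foot (a good place to grip), tapering to 150 mm, and a small brass ball on top. Origin: centre of its underside; z is up along its axis. Stands on the red disc.
- jar: Jar of finishing oil, amber glass with a paper band, upright, round, 52 mm in diameter up to 82 mm, loose (about 0.28 kg), with a white screwed-on cap 46 mm in diameter from 82 to 110 mm above its foot (a good place to grip). Origin: centre of its underside; z is up along its axis. Stands on the blue disc.
- maple_blank: Round blank of pale maple lying flat, 50 mm in diameter, 32 mm thick, black pencil cross on top, loose (about 0.05 kg). Origin: centre of its underside; z up out of the crossed face. Lies on the 15 mm thick grey board behind (beyond) mill and jar, about 61 mm from each centre to centre: no room for a gripper between. A 25 mm high rail along the board's far edge starts 57 mm beyond its centre.
- red_disc: Home of the mill: flat red plastic disc, 68 mm in diameter, 3 mm thick, fixed on the storage board. Origin: centre of its underside; its top is 3 mm above that. Which disc is on the left varies; the centres of the two discs are 84 mm apart.
- blue_disc: Home of the jar: flat blue plastic disc, 68 mm in diameter, 3 mm thick, fixed on the storage board. Origin: centre of its underside; its top is 3 mm above that.
- mat: Side area: black rubber mat, fixed, 200 mm along its own x, 130 mm along its own y, 3 mm thick. Origin: centre of its underside; its top is 3 mm above that. Lies on the bench to the left or to the right.
- faceplate: Steel lathe faceplate lying on the bench, fixed: disc 104 mm in diameter, 14 mm thick, with a round orange pad 62 mm in diameter and 2 mm thick in its middle. Origin: centre of its underside; the pad's top is 16 mm above that. On the other side of the bench from the mat.
- dark_blank: Bystander: small round blank of dark wood, 44 mm in diameter, 28 mm thick, loose on the board about 102 mm to the right of the maple blank (centre to centre, seen from the robot). Origin: centre of its underside. Leave it alone.
- knob: Bystander: turned drawer knob painted green, 38 mm in diameter, 43 mm tall, loose on the board about 102 mm to the left of the maple blank. Origin: centre of its underside. Leave it alone.

How it is judged:
By the outcome, as a careful person would: the job done as asked, in the order asked, and still so for the second after the job is handed in, with the robot touching nothing.
It also fails if it takes over 118 s, if anything falls off the work surface, if the arm or the gripper's body presses on something with over 40 N, if the wrist force passes 120 N, or if a joint passes its speed limit or range.

## Working session

There is one attempt and no reset: what is moved stays moved. The work goes in short steps, Python scripts to look and compute and a shell command to move; the robot and the scene stay as the last step left them, time stands still between calls to the robot, and variables do not carry over. Pictures are saved under pics/ and viewed, and the job is handed in when it is done.

```bash
ls; mkdir -p pics
python3 - <<'E'
from plant import r
import cv2,numpy as np
s=r.get_state()
for k in s: print(k,np.round(s[k],4))
for n in ("scene","top"):
    d=r.snapshot(n); cv2.imwrite(f"pics/{n}0.png",d["img"][:,:,::-1]); np.savez(f"pics/{n}0.npz",**d); print(n,d["mtx"].round(1).tolist(),d["camera_from_world"].round(3).tolist())
E
```

```text
pics
clock 0.0
q [ 1.1348  0.6899 -0.1945  1.5663  0.1573  0.9025 -0.2151]
qd [-0.0009 -0.0006  0.0009 -0.0007  0.0015  0.0004  0.0006]
joint_torque [-2.00000e-04 -5.27556e+01 -1.26680e+00 -1.53424e+01 -5.26000e-02
  6.60000e-03  1.00000e-04]
tool_pos [ 0.2826 -0.5567  0.2028]
eef_rot [-0.6024  0.3704 -0.3694  0.6029]
contact_force [0.4381 1.2694 0.1134]
moment [ 0.0132 -0.0206 -0.0331]
opening 0.999
scene [[442.1, 0.0, 322.8], [0.0, 442.1, 245.3], [0.0, 0.0, 1.0]] [[-0.042, 0.999, -0.003, 0.017], [0.741, 0.029, -0.671, -0.402], [-0.67, -0.03, -0.741, 1.146], [0.0, 0.0, 0.0, 1.0]]
top [[442.2, 0.0, 316.9], [0.0, 442.2, 240.1], [0.0, 0.0, 1.0]] [[-0.014, -1.0, -0.027, 0.019], [-0.991, 0.018, -0.134, 0.557], [0.134, 0.025, -0.991, 0.68], [0.0, 0.0, 0.0, 1.0]]
```

View pics/scene0.png

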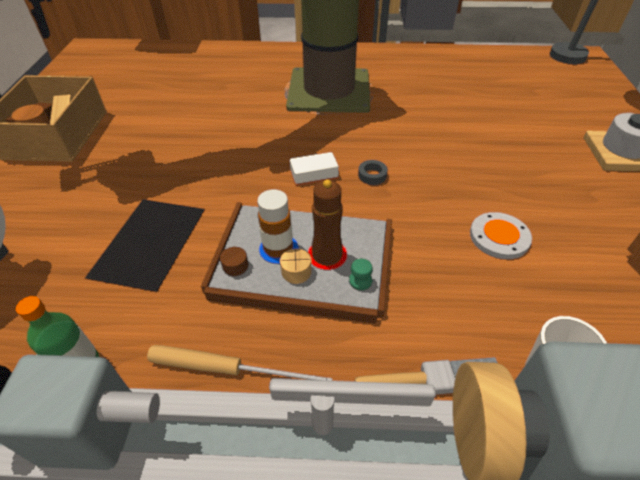

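View pics/top0.png

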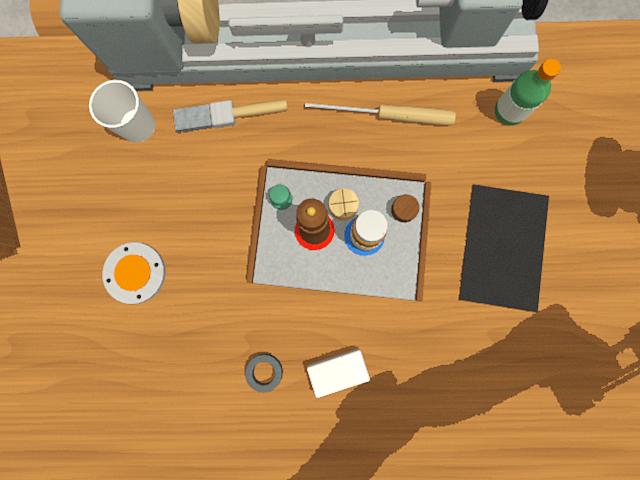

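Run:
```python
from plant import r
from scipy.spatial.transform import Rotation as R
s=r.get_state(); print(R.from_quat(s["eef_rot"]).as_matrix().round(3))
```

```text
[[ 0.453 -0.001  0.892]
 [-0.892  0.001  0.453]
 [-0.002 -1.    -0.   ]]
```

```bash
cat > h.py <<'E'
import numpy as np,cv2
from scipy.spatial.transform import Rotation as R
from scipy.optimize import least_squares
def cloud(d,T=None):
    z=d["range_z"].astype(float); K=d["mtx"]; v,u=np.mgrid[:480,:640]
    P=np.stack([(u-K[0,2])/K[0,0]*z,(v-K[1,2])/K[1,1]*z,z],-1)
    if T is None: T=np.linalg.inv(d["camera_from_world"])
    W=P@T[:3,:3].T+T[:3,3]; W[z==0]=np.nan
    return W
def plane(d,u,v,h,T=None):
    if T is None: T=np.linalg.inv(d["camera_from_world"])
    K=d["mtx"]; c=np.array([(u-K[0,2])/K[0,0],(v-K[1,2])/K[1,1],1]); w=T[:3,:3]@c
    return T[:3,3]+w*(h-T[2,3])/w[2]
def circ(P,rad):
    # fit circle of known radius to boundary pts
    f=lambda c:np.hypot(P[:,0]-c[0],P[:,1]-c[1])-rad
    s=least_squares(f,P.mean(0)[:2],loss="soft_l1",f_scale=.001); return s.x
def contour(d,mask,h):
    m=mask.astype(np.uint8); c,_=cv2.findContours(m,cv2.RETR_EXTERNAL,cv2.CHAIN_APPROX_NONE)
    c=max(c,key=cv2.contourArea)[:,0,:]
    return np.array([plane(d,u,v,h) for u,v in c])
E
python3 - <<'E'
from h import *
for n in ("top","scene"):
    d=dict(np.load(f"pics/{n}0.npz")); W=cloud(d); im=d["img"]; hsv=cv2.cvtColor(im,cv2.COLOR_RGB2HSV); H,S,V=[hsv[...,i].astype(int) for i in range(3)]
    X,Y,Z=W[...,0],W[...,1],W[...,2]
    box=(X>.35)&(X<.75)&(abs(Y)<.22)
    def rep(name,m,h=None):
        m=cv2.morphologyEx(m.astype(np.uint8),cv2.MORPH_OPEN,np.ones((2,2),np.uint8))
        k,l,st,ce=cv2.connectedComponentsWithStats(m)
        if k<2: print(n,name,'none');return
        i=1+np.argmax(st[1:,4]); mm=l==i; p=W[mm]
        out=[]
        if h is not None:
            C=contour(d,mm,h); (c,rr)=cv2.minEnclosingCircle(C[:,:2].astype(np.float32)); q=plane(d,*ce[i],h); out=["enc",np.round(c,4),round(rr,4),"cenplane",q.round(4)]
        print(n,name,mm.sum(),"px",ce[i].round(1),"mean",np.nanmean(p,0).round(4),"z5,95",np.nanpercentile(p[:,2],[5,95]).round(4),*out)
    rep("orange",(H>5)&(H<22)&(S>230)&(V>200)&(abs(Y)>.2)&(X<.75)&(Z<.05),.016)
    rep("mat",(V<60)&(Z<.03)&(X>.35)&(X<.8)&(Y<-.15),.003)
    rep("jarcap",(Z>.115)&box&(V>150)&(S<60),.128)
    rep("millhead",(Z>.12)&box&(S>90),.15)
    rep("red",((H<4)|(H>176))&(S>230)&(V>150)&box)
    rep("blue",(H>100)&(H<125)&(S>180)&box)
    rep("maple",(Z>.038)&(Z<.056)&box&(H>10)&(H<28)&(V>130)&(S>60),.047)
    rep("knob",(H>70)&(H<95)&(S>100)&box)
    rep("dark",(Z>.03)&(Z<.056)&box&(H<14)&(S>120)&(V<150))
    rep("board",(Z>.008)&(Z<.022)&box&(S<40))
E
```

```text
top orange 983 px [132.9 273.1] mean [0.5099 0.3195 0.0161] z5,95 [0.014  0.0182] enc [0.5094 0.3195] 0.0302 cenplane [0.5098 0.3196 0.016 ]
top mat 51 px [501.4 305.1] mean [ 0.4481 -0.2924  0.003 ] z5,95 [0.0014 0.0049] enc [ 0.4482 -0.2926] 0.0161 cenplane [ 0.4481 -0.2924  0.003 ]
top jarcap 777 px [371.9 226.2] mean [ 0.5638 -0.0711  0.1251] z5,95 [0.1244 0.1296] enc [ 0.5628 -0.0704] 0.0231 cenplane [ 0.5633 -0.0708  0.128 ]
top millhead 905 px [312.5 217.5] mean [0.5724 0.0123 0.1543] z5,95 [0.1189 0.1739] enc [0.5736 0.0137] 0.0251 cenplane [0.5735 0.0126 0.15  ]
top red 9 px [321.4 247.9] mean [0.5466 0.003  0.0178] z5,95 [0.0154 0.0193]
top blue 208 px [355.5 242.9] mean [ 0.5533 -0.0535  0.0219] z5,95 [0.0159 0.0555]
top maple 694 px [344.1 203.8] mean [ 0.6147 -0.0354  0.0457] z5,95 [0.0435 0.0489] enc [ 0.6139 -0.035 ] 0.0248 cenplane [ 0.6144 -0.0353  0.047 ]
top knob 414 px [281.3 197.7] mean [0.6265 0.0666 0.0465] z5,95 [0.0197 0.0578]
top dark 16 px [404.5 221.1] mean [ 0.5868 -0.1341  0.0308] z5,95 [0.022  0.0406]
top board 13792 px [339.9 239. ] mean [ 0.5619 -0.02
[... 491 characters left out ...]
 1035 px [327.6 201.5] mean [0.5871 0.0151 0.1444] z5,95 [0.1196 0.1683] enc [0.59   0.0176] 0.0432 cenplane [0.593  0.0151 0.15  ]
scene red 53 px [320.6 266. ] mean [0.6043 0.0046 0.0172] z5,95 [0.0157 0.019 ]
scene blue 102 px [268.8 257.6] mean [ 0.5897 -0.0829  0.0176] z5,95 [0.0156 0.0203]
scene maple 588 px [295.7 262.3] mean [ 0.6214 -0.0337  0.0453] z5,95 [0.0417 0.0478] enc [ 0.6228 -0.0343] 0.0263 cenplane [ 0.6229 -0.0335  0.047 ]
scene knob 531 px [361.7 274.9] mean [0.6396 0.0702 0.0414] z5,95 [0.0205 0.0567]
scene dark 468 px [234.  259.1] mean [ 0.6145 -0.1335  0.0404] z5,95 [0.0301 0.0437]
scene board 7103 px [308.1 265.4] mean [ 0.5989 -0.0165  0.0149] z5,95 [0.0127 0.0164]
```

Run:
```python
from h import *
from plant import r
d=r.snapshot("wrist"); print(d["mtx"].round(1).tolist(),d["tool_from_camera"].round(3).tolist()); cv2.imwrite("pics/w0.png",d["img"][:,:,::-1])
for n in ("top","scene"):
    d=dict(np.load(f"pics/{n}0.npz")); W=cloud(d); X,Y,Z=np.moveaxis(W,-1,0)
    g=d["img"].max(-1)
    print(n,"mat px", g[246,500] if n=="top" else g[246,147])
    m=((g<60)&(X>.4)&(X<.72)&(Y<-.2)&(Y>-.42)).astype(np.uint8)
    k,l,st,ce=cv2.connectedComponentsWithStats(m);i=1+np.argmax(st[1:,4]);mm=l==i
    C=contour(d,mm,.003); (c,sz,a)=cv2.minAreaRect((C[:,:2]*1000).astype(np.float32)); print("mat",c,sz,a)
    b=(Z>.135)&(Z<.158)&(X>.5)&(X<.65)&(abs(Y-.015)<.06); p=W[b]; print("mill head", b.sum(), circ(p[(p[:,2]<.16)],.021), p.mean(0))
    b=(Z>.165)&(Z<.19)&(X>.5)&(X<.65)&(abs(Y-.015)<.06); print("ball",b.sum(),W[b].mean(0))
```

```text
[[416.8, 0.0, 324.8], [0.0, 416.8, 236.3], [0.0, 0.0, 1.0]] [[1.0, 0.001, -0.0, -0.0], [0.0, -0.279, 0.96, -0.182], [0.0, -0.96, -0.279, 0.072], [0.0, 0.0, 0.0, 1.0]]
top mat px 55
mat (545.218994140625, -303.597900390625) (127.85321044921875, 197.90084838867188) 79.87333679199219
mill head 66 [0.57829362 0.01488711] [0.56111368 0.01226369 0.1466435 ]
ball 409 [0.57708574 0.01468423 0.16829839]
scene mat px 35
mat (547.3641967773438, -303.4481506347656) (127.6161880493164, 196.26109313964844) 79.8625259399414
mill head 328 [0.57759211 0.01316188] [0.59453229 0.01372898 0.14651789]
ball 218 [0.58220726 0.01326239 0.16827604]
```

View pics/w0.png

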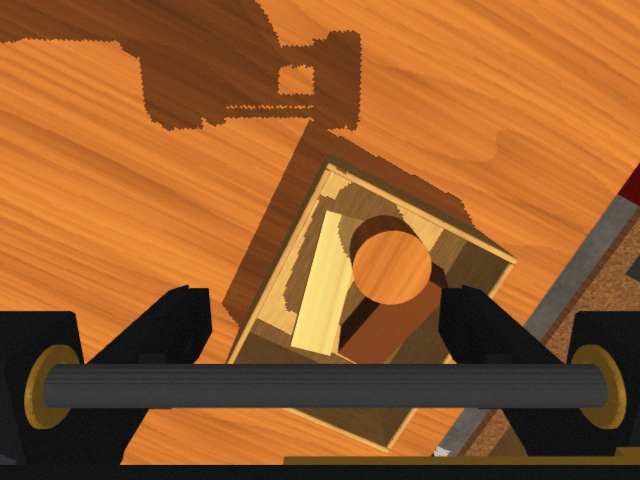

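```bash
cat > g.py <<'E'
# usage: python3 g.py x y z [jaw_deg] : delta in tool axes (mm), turn ay to go
import sys; from h import *; from plant import r
s=r.get_state(); M=R.from_quat(s["eef_rot"]).as_matrix(); p=np.array(s["tool_pos"])
t=np.array([float(a) for a in sys.argv[1:4]])
print("shift mm",((t-p)@M*1000).round(1))
jd=float(sys.argv[4]) if len(sys.argv)>4 else np.degrees(np.arctan2(M[1,0],M[0,0]))
c,sn=np.cos(np.radians(jd)),np.sin(np.radians(jd)); G=np.array([[c,0,-sn],[sn,0,c],[0,-1,0]])
print("turn",R.from_matrix(M.T@G).as_rotvec().round(4),"jaw now",np.degrees(np.arctan2(M[1,0],M[0,0])).round(2),"q",np.round(s["q"],2))
print("F",np.round(s["contact_force"],2),"open",round(s["opening"]*88.1,1),"t",round(s["clock"],2),"p",p.round(4), "shift in goal axes",((t-p)@G*1000).round(1))
E
python3 -m inch '[[0,-17,0,0,-0.118,0],[0,-17,0,0,-0.118,0],[0,-17,0,0,-0.118,0],[0,-17,0,0,-0.118,0],[0,-17,0,0,-0.118,0],[0,-17,0,0,-0.118,0],[0,-17,0,0,-0.118,0],[0,-17,0,0,-0.118,0]]'; python3 g.py 0.579 0.014 0.34 -9
```

```text
clock: 0.82
tool_pos: [0.2826, -0.5571, 0.34]
eef_rot: [-0.705, 0.054, -0.053, 0.705]
contact_force: [-0.2, -0.1, 0.3]
opening: 1.003
shift mm [2.069e+02 2.000e-01 6.092e+02]
turn [-0.0004  0.0058 -0.0006] jaw now -8.67 q [ 1.28  0.59 -0.48  1.35  0.28  1.26  0.64]
F [-0.22 -0.09  0.31] open 88.4 t 0.82 p [ 0.2826 -0.5571  0.34  ] shift in goal axes [203.4   0.  610.4]
```

```bash
python3 -m inch '[[11,0,34,0,0,0],[11,0,34,0,0,0],[11,0,34,0,0,0],[11,0,34,0,0,0],[11,0,34,0,0,0],[11,0,34,0,0,0],[11,0,34,0,0,0],[11,0,34,0,0,0],[11,0,34,0,0,0]]'; python3 -m inch '[[11,0,34,0,0,0],[11,0,34,0,0,0],[11,0,34,0,0,0],[11,0,34,0,0,0],[11,0,34,0,0,0],[11,0,34,0,0,0],[11,0,34,0,0,0],[11,0,34,0,0,0],[9,0,0,0,0,0],[0,0,0,0,0,0],[0,0,0,0,0,0]]'
cat > w.py <<'E'
import sys; from h import *; from plant import r
def snap(name):
    s=r.get_state(); d=r.snapshot("wrist"); T=np.eye(4); T[:3,:3]=R.from_quat(s["eef_rot"]).as_matrix(); T[:3,3]=s["tool_pos"]
    T=T@d["tool_from_camera"]; d["T"]=T; cv2.imwrite(f"pics/{name}.png",d["img"][:,:,::-1]); np.savez(f"pics/{name}.npz",**d); return d,cloud(d,T)
if __name__=="__main__": snap(sys.argv[1])
E
python3 w.py w1; python3 g.py 0.579 0.014 0.34 -9
```

```text
clock: 1.57
tool_pos: [0.4288, -0.2689, 0.3394]
eef_rot: [0.705, -0.056, 0.055, -0.705]
contact_force: [0.3, -0.5, -0.1]
opening: 1.001
clock: 2.48
tool_pos: [0.5665, -0.0178, 0.3389]
eef_rot: [0.705, -0.056, 0.055, -0.705]
contact_force: [-0.9, -0.0, -0.3]
opening: 1.002
shift mm [ 7.5 -1.1 34.1]
turn [ 0.0015 -0.0017 -0.0013] jaw now -9.1 q [ 0.28  0.51 -0.56  1.53  0.28  1.18 -0.49]
F [-0.24  0.55  0.1 ] open 88.2 t 2.53 p [ 0.5662 -0.0185  0.339 ] shift in goal axes [ 7.6 -1.  34.1]
```

View pics/w1.png

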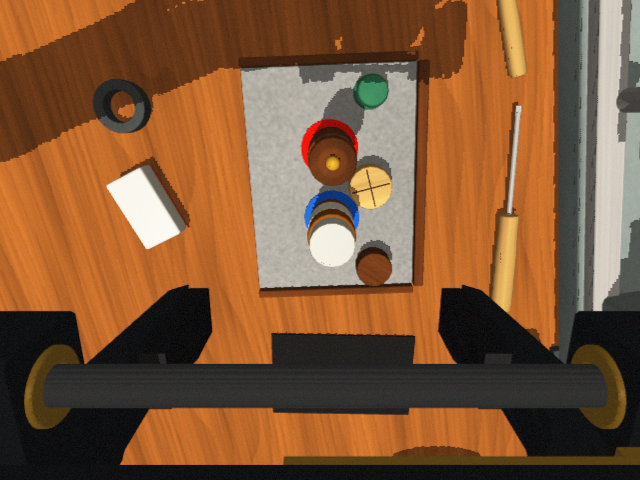

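Run:
```python
from h import *
d=dict(np.load("pics/w1.npz")); T=d["T"]; W=cloud(d,T); X,Y,Z=np.moveaxis(W,-1,0)
im=d["img"];hsv=cv2.cvtColor(im,cv2.COLOR_RGB2HSV); H,S,V=[hsv[...,i].astype(int) for i in range(3)]
v,u=np.mgrid[:480,:640]
def rep(n,m,h,box):
    m=m&(u>box[0])&(u<box[1])&(v>box[2])&(v<box[3]); m=m.astype(np.uint8)
    k,l,st,ce=cv2.connectedComponentsWithStats(m);i=1+np.argmax(st[1:,4]); c,_=cv2.findContours((l==i).astype(np.uint8),cv2.RETR_EXTERNAL,cv2.CHAIN_APPROX_NONE)
    c=max(c,key=cv2.contourArea); (e,rr)=cv2.minEnclosingCircle(c)
    print(n,st[i,4],"enc px",np.round(e,1),round(rr,1),"->",plane(d,*e,h,T).round(4),"cen",plane(d,*ce[i],h,T).round(4),"depthmean",W[l==i].mean(0).round(4))
rep("ball",(H>18)&(H<30)&(S>150)&(V>150),.173,(315,350,145,180))
rep("cap",(V>170)&(S<50),.128,(300,365,215,275))
rep("maple",(Z>.04)&(Z<.055)&(H>12)&(H<30),.047,(345,400,160,215))
rep("knob",(H>70)&(H<95)&(S>90),.055,(345,400,60,115))
rep("dark",(Z>.035)&(Z<.055),.043,(350,395,245,290))
rep("millheadtop",(Z>.14)&(Z<.19),.155,(300,365,130,195))
rep("blue",(H>100)&(H<125)&(S>150),.018,(290,370,180,250))
rep("red",((H<5)|(H>175))&(S>200)&(V>120),.018,(290,370,110,180))
# disc outer-arc circle fits
for n,m in (("red",((H<5)|(H>175))&(S>220)&(V>150)),("blue",(H>100)&(H<125)&(S>150)&(V>100))):
    m=m&(u>290)&(u<370)&(v>110)&(v<260); 
    c,_=cv2.findContours(m.astype(np.uint8),cv2.RETR_EXTERNAL,cv2.CHAIN_APPROX_NONE); c=max(c,key=cv2.contourArea)[:,0,:]
    hull=cv2.convexHull(c)[:,0,:]; P=np.array([plane(d,*q,.018,T) for q in hull]); P=P[P[:,1]>np.median(P[:,1])-.01]
    print(n,circ(P,.034))
```

```text
ball 131 enc px [332.2 163.2] 6.4 -> [0.5775 0.0147 0.173 ] cen [0.5776 0.0148 0.173 ] depthmean [nan nan nan]
cap 2769 enc px [332.5 245. ] 42.8 -> [ 0.5657 -0.0694  0.128 ] cen [ 0.5628 -0.0735  0.128 ] depthmean [nan nan nan]
maple 1453 enc px [369.9 187.1] 21.7 -> [ 0.6159 -0.0329  0.047 ] cen [ 0.6159 -0.0327  0.047 ] depthmean [ 0.6159 -0.0328  0.0472]
knob 902 enc px [370.9  90.8] 17.9 -> [0.6291 0.07   0.055 ] cen [0.629 0.07  0.055] depthmean [nan nan nan]
dark 981 enc px [373.5 268. ] 18.0 -> [ 0.6079 -0.1329  0.043 ] cen [ 0.6079 -0.1332  0.043 ] depthmean [ 0.6078 -0.1332  0.043 ]
millheadtop 1883 enc px [332.  160.5] 24.8 -> [0.5777 0.015  0.155 ] cen [0.5776 0.015  0.155 ] depthmean [0.5776 0.0161 0.1662]
blue 621 enc px [331.4 216.5] 27.0 -> [ 0.5664 -0.0672  0.018 ] cen [ 0.5706 -0.0521  0.018 ] depthmean [nan nan nan]
red 596 enc px [329.2 147.3] 28.3 -> [0.5766 0.0164 0.018 ] cen [0.5737 0.0317 0.018 ] depthmean [nan nan nan]
red [0.5771509  0.01420821]
blue [ 0.56624905 -0.06886417]
```

```bash
python3 g.py 0.5776 0.0148 0.127 -8
```

```text
shift mm [  6.3 212.   35. ]
turn [ 0.0015 -0.0192 -0.0013] jaw now -9.1 q [ 0.28  0.51 -0.56  1.53  0.28  1.18 -0.49]
F [-0.24  0.55  0.1 ] open 88.2 t 2.53 p [ 0.5662 -0.0185  0.339 ] shift in goal axes [  6.7 212.   34.6]
```

```bash
python3 -m inch '[[3,0,17,0,-0.019,0],[3.5,0,17.5,0,0,0],[0,0,0,0,0,0],[0,20,0,0,0,0],[0,25,0,0,0,0],[0,25,0,0,0,0],[0,25,0,0,0,0],[0,25,0,0,0,0],[0,20,0,0,0,0],[0,10,0,0,0,0],[0,0,0,0,0,0],[0,0,0,0,0,0]]' 75; python3 g.py 0.5776 0.0148 0.127 -8; python3 w.py w2
```

```text
clock: 3.53
tool_pos: [0.5784, 0.015, 0.19]
eef_rot: [0.706, -0.049, 0.049, -0.705]
contact_force: [0.0, 0.8, 0.6]
opening: 0.853
shift mm [-0.8 63.  -0.3]
turn [0.0005 0.0002 0.0001] jaw now -7.99 q [ 0.18  0.68 -0.5   1.71  0.41  0.85 -0.64]
F [0.01 0.77 0.64] open 75.2 t 3.53 p [0.5784 0.015  0.19  ] shift in goal axes [-0.8 63.  -0.3]
```

View pics/w2.png

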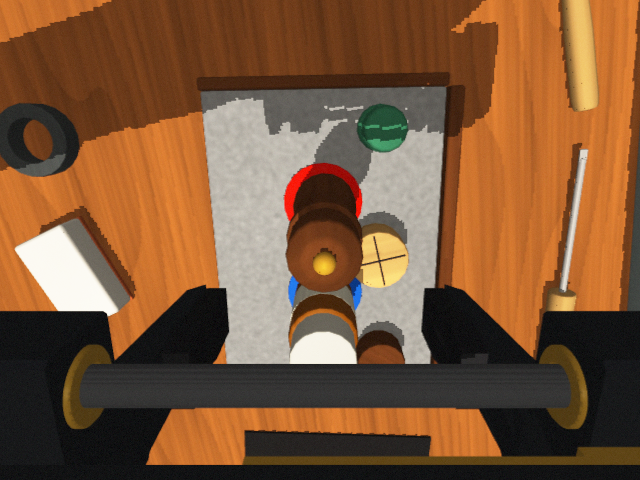

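The ball is at (324,263), right on the jaw midline (u≈325), so the jaw is centred on the mill. I'll descend and grip.

```bash
python3 -m inch '[[-0.5,15,0,0,0,0],[0,15,0,0,0,0],[0,15,0,0,0,0],[0,12,0,0,0,0],[0,6,0,0,0,0],[0,0,0,0,0,0],[0,0,0,0,0,0]]'; python3 -m inch '[[0,0,0,0,0,0],[0,0,0,0,0,0],[0,0,0,0,0,0],[0,0,0,0,0,0],[0,0,0,0,0,0],[0,0,0,0,0,0],[0,0,0,0,0,0],[0,0,0,0,0,0]]' 30 25;  python3 g.py 0.5776 0.0148 0.127 -8
```

```text
clock: 4.17
tool_pos: [0.5787, 0.0163, 0.1276]
eef_rot: [-0.705, 0.048, -0.049, 0.706]
contact_force: [0.0, 0.4, -0.2]
opening: 0.853
clock: 4.83
tool_pos: [0.5787, 0.0164, 0.1277]
eef_rot: [-0.705, 0.048, -0.049, 0.705]
contact_force: [-1.6, -0.5, 8.4]
opening: 0.376
shift mm [-0.9  0.7 -1.7]
turn [-0.0002  0.0016  0.0018] jaw now -7.91 q [ 0.15  0.76 -0.45  1.77  0.47  0.72 -0.69]
F [-1.58 -0.45  8.36] open 33.1 t 4.83 p [0.5787 0.0164 0.1277] shift in goal axes [-0.9  0.7 -1.7]
```

```bash
python3 g.py 0.5776 0.0148 0.127 -8;python3 w.py w3
python3 - <<'E'
from plant import r; import cv2
cv2.imwrite("pics/s3.png",cv2.resize(r.snapshot("scene")["img"][120:330,180:460,::-1],(800,600)))
E
```

```text
shift mm [-0.9  0.7 -1.7]
turn [-0.0002  0.0016  0.0018] jaw now -7.91 q [ 0.15  0.76 -0.45  1.77  0.47  0.72 -0.69]
F [-1.58 -0.45  8.36] open 33.1 t 4.83 p [0.5787 0.0164 0.1277] shift in goal axes [-0.9  0.7 -1.7]
```

View pics/w3.png

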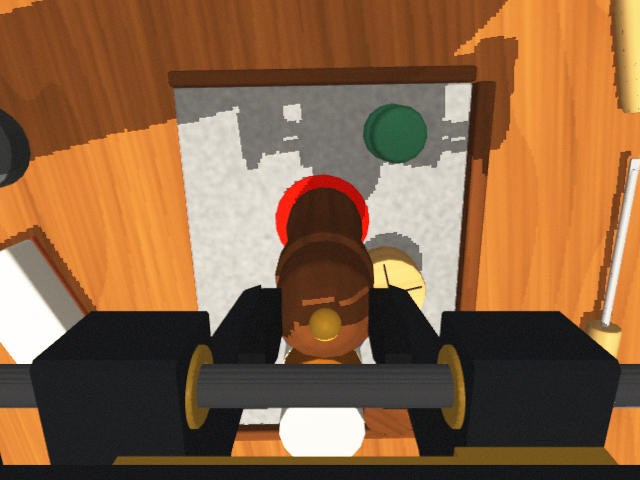

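View pics/s3.png

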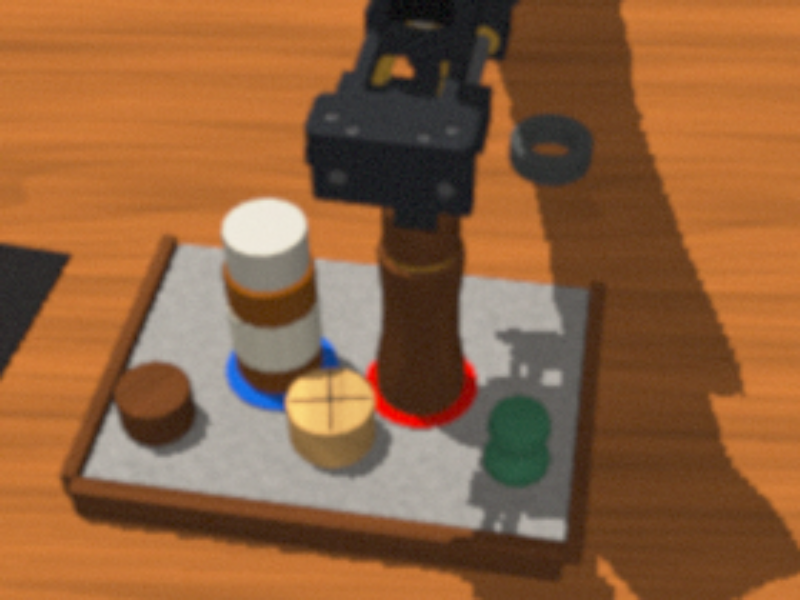

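Run:
```python
from h import *
d=dict(np.load("pics/w3.npz")); W=cloud(d,d["T"]); C=cloud(d,d["tool_from_camera"])*1000
for u,v in [(325,324),(300,324),(350,324),(325,345),(325,300),(325,270),(325,245),(265,300),(275,300),(283,310),(368,300),(385,300),(268,330),(378,330),(255,345)]:
    print((u,v),"tool",C[v,u].round(1),"world",W[v,u].round(4),d["img"][v,u])
```

```text
(325, 324) tool [  0.  -48.9   1.3] world [0.5788 0.0177 0.1766] [189 135  38]
(300, 324) tool [ -9.3 -40.8  -3. ] world [0.5689 0.0147 0.1685] [88 52 31]
(350, 324) tool [  9.4 -40.6  -3.1] world [0.5875 0.012  0.1683] [98 53 28]
(325, 345) tool [  0.  -41.  -11.8] world [0.577  0.0047 0.1687] [160  83  40]
(325, 300) tool [  0.  -39.7   6.3] world [0.5795 0.0226 0.1674] [171  90  39]
(325, 270) tool [  0.  -35.7  16.6] world [0.5809 0.0329 0.1634] [85 47 22]
(325, 245) tool [  0.  -12.5  19.1] world [0.5813 0.0354 0.1402] [56 31 16]
(265, 300) tool [-21.1 -46.9   9.6] world [0.559  0.0288 0.1746] [14 17 13]
(275, 300) tool [-17.7 -46.    9.2] world [0.5623 0.0279 0.1736] [17 18 18]
(283, 310) tool [-15.9 -37.7   1.2] world [0.563  0.0198 0.1653] [74 39  9]
(368, 300) tool [ 16.4 -36.2   4.7] world [0.5955 0.0188 0.1639] [53 30 17]
(385, 300) tool [ 21.2 -46.5   9.5] world [0.6009 0.0228 0.1742] [20 18 21]
(268, 330) tool [-18.1 -62.6   6.5] world [0.5615 0.0253 0.1903] [19 15 16]
(378, 330) tool [ 17.3 -59.5   4.8] world [0.5964 0.0188 0.1872] [17 19 18]
(255, 345) tool [-19.9 -76.5   9.4] world [0.5601 0.0284 0.2041] [22 21 24]
```

```bash
python3 -m inch '[[0,-2,0,0,0,0],[0,-3,0,0,0,0],[0,-5,0,0,0,0],[0,-5,0,0,0,0],[0,-5,0,0,0,0],[0,0,0,0,0,0],[0,0,0,0,0,0],[0,0,0,0,0,0]]';  python3 g.py 0.5776 0.0148 0.127 -8;python3 w.py w4
python3 - <<'E'
from plant import r; import cv2
cv2.imwrite("pics/s4.png",cv2.resize(r.snapshot("scene")["img"][120:330,180:460,::-1],(800,600)))
E
```

```text
clock: 5.6
tool_pos: [0.5778, 0.0161, 0.1464]
eef_rot: [0.705, -0.049, 0.049, -0.705]
contact_force: [-0.1, -1.1, -0.8]
opening: 0.341
shift mm [-0.  19.4 -1.3]
turn [ 0.0001  0.0016 -0.0001] jaw now -7.91 q [ 0.16  0.73 -0.47  1.76  0.45  0.76 -0.67]
F [-0.06 -1.05 -0.85] open 30.1 t 5.6 p [0.5778 0.0161 0.1464] shift in goal axes [-0.  19.4 -1.3]
```

View pics/s4.png

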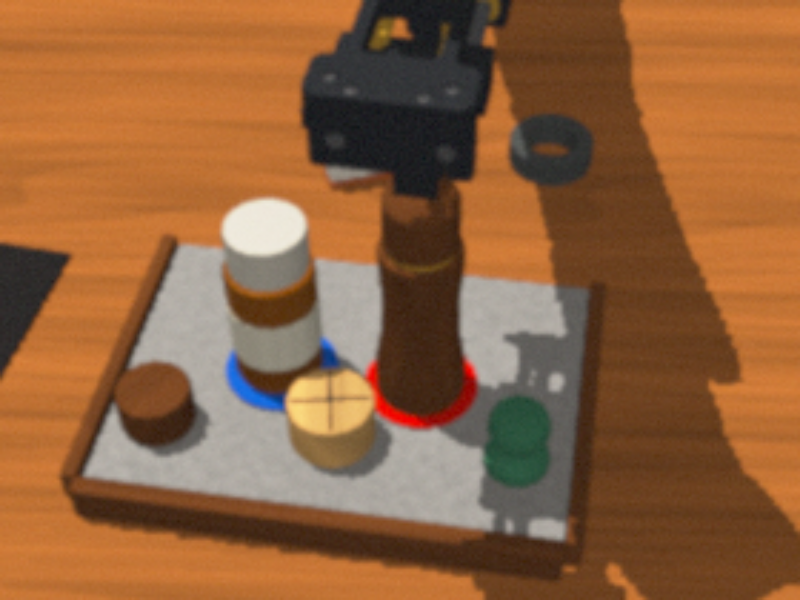

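View pics/w4.png

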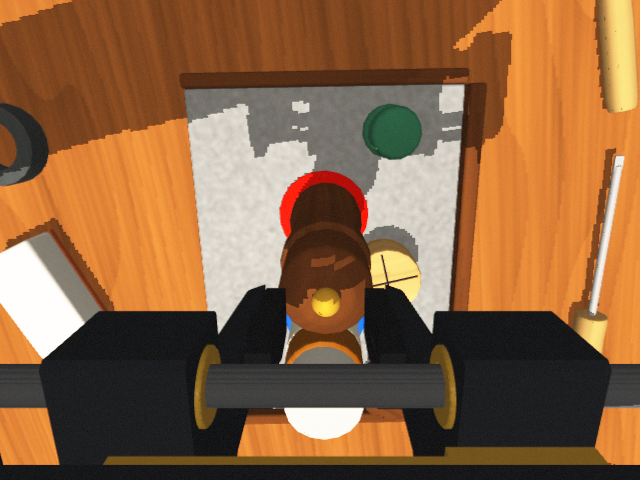

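Run:
```python
from h import *
for n in ("w2","w3","w4"):
    d=dict(np.load(f"pics/{n}.npz")); C=cloud(d,d["tool_from_camera"])*1000
    g=d["img"].max(-1); m=(g<45)&(np.mgrid[:480,:640][0]>280)&(np.mgrid[:480,:640][0]<362)
    m&=(abs(C[...,0])<70)&(C[...,1]<5)&(C[...,1]>-120)
    p=C[m]; print(n,len(p),np.percentile(p[:,1],[90,98,99.5,100]).round(1)); q=p[p[:,1]>np.percentile(p[:,1],97)]; print(q[::max(1,len(q)//10)].round(1))
    for v in (292,300,320,340,355):
        row=[(u,*C[v,u].round(1)) for u in range(150,300,6) if g[v,u]<45]; print(v,row[-3:])
```

```text
w2 18980 [-49.1 -39.3 -36.9 -34.7]
[[-45.6 -35.7  10.6]
 [ 46.  -39.6  11.1]
 [ 43.4 -36.1   9.2]
 [ 40.6 -36.8   9. ]
 [ 41.  -38.3   9.3]
 [ 44.1 -39.1   9.2]
 [ 37.3 -39.9   8.8]
 [ 37.3 -38.    4.3]
 [-37.7 -38.9   0.1]
 [-37.7 -39.9  -3.5]]
292 [(210, np.float64(-42.6), np.float64(-38.9), np.float64(9.1)), (216, np.float64(-40.0), np.float64(-40.5), np.float64(9.8)), (222, np.float64(-38.5), np.float64(-37.8), np.float64(8.6))]
300 [(210, np.float64(-40.8), np.float64(-45.7), np.float64(9.0)), (216, np.float64(-38.7), np.float64(-45.6), np.float64(9.0)), (222, np.float64(-37.8), np.float64(-41.2), np.float64(7.0))]
320 [(210, np.float64(-38.2), np.float64(-56.5), np.float64(6.8)), (216, np.float64(-37.8), np.float64(-51.0), np.float64(3.9)), (222, np.float64(-37.8), np.float64(-43.3), np.float64(-0.1))]
340 [(210, np.float64(-38.2), np.float64(-58.2), np.float64(0.4)), (216, np.float64(-37.5), np.float64(-53.8), np.float64(-2.2)), (222, np.float64(-37.7), np.float64(-45.6), np.float64(-7.0))]
355 [(204, np.float64(-39.1), np.float64(-63.0), np.float64(-2.3)), (210, np.float64(-3
[... 1855 characters left out ...]
, (276, np.float64(-17.2), np.float64(-47.0), np.float64(9.7)), (282, np.float64(-15.2), np.float64(-45.9), np.float64(9.2))]
320 [(270, np.float64(-17.5), np.float64(-61.5), np.float64(9.4)), (276, np.float64(-15.9), np.float64(-58.9), np.float64(8.1)), (282, np.float64(-15.2), np.float64(-48.1), np.float64(2.5))]
340 [(270, np.float64(-15.9), np.float64(-74.0), np.float64(9.5)), (276, np.float64(-16.1), np.float64(-59.1), np.float64(0.9)), (282, np.float64(-15.1), np.float64(-50.8), np.float64(-3.9))]
355 [(264, np.float64(-16.8), np.float64(-80.2), np.float64(8.5)), (270, np.float64(-15.2), np.float64(-80.4), np.float64(8.6)), (276, np.float64(-16.2), np.float64(-59.9), np.float64(-4.2))]
```

The image showed that the grip slipped off the taper. The depth data gives the real finger ends as about 36 mm behind the reported TCP, so I'll use tip = TCP − 36 mm along y. I'll open, go lower and grip again.

```bash
python3 -m inch '[[0,0,0,0,0,0],[0,0,0,0,0,0],[0,0,0,0,0,0],[0,0,0,0,0,0],[0,0,0,0,0,0],[0,0,0,0,0,0],[0,0,-1,0,0,0]]' 75 40; python3 -m inch '[[0,12,0,0,0,0],[0,12,0,0,0,0],[0,12,0,0,0,0],[0,12,0,0,0,0],[0,7,0,0,0,0],[0,0,0,0,0,0],[0,0,0,0,0,0]]';  python3 g.py 0.5776 0.0148 0.091 -8;python3 w.py w5
python3 - <<'E'
from plant import r; import cv2
cv2.imwrite("pics/s5.png",cv2.resize(r.snapshot("scene")["img"][120:330,180:460,::-1],(800,600)))
E
```

```text
clock: 6.28
tool_pos: [0.5778, 0.0155, 0.1465]
eef_rot: [-0.705, 0.049, -0.049, 0.705]
contact_force: [-0.5, 0.9, 0.3]
opening: 0.839
clock: 6.87
tool_pos: [0.5777, 0.0152, 0.0915]
eef_rot: [0.705, -0.049, 0.049, -0.705]
contact_force: [1.1, -0.2, -0.4]
opening: 0.851
shift mm [-0.1  0.5 -0.4]
turn [ 0.0001  0.0017 -0.0003] jaw now -7.9 q [ 0.13  0.81 -0.42  1.8   0.51  0.64 -0.72]
F [ 1.11 -0.19 -0.45] open 75.0 t 6.87 p [0.5777 0.0152 0.0915] shift in goal axes [-0.1  0.5 -0.4]
```

View pics/s5.png

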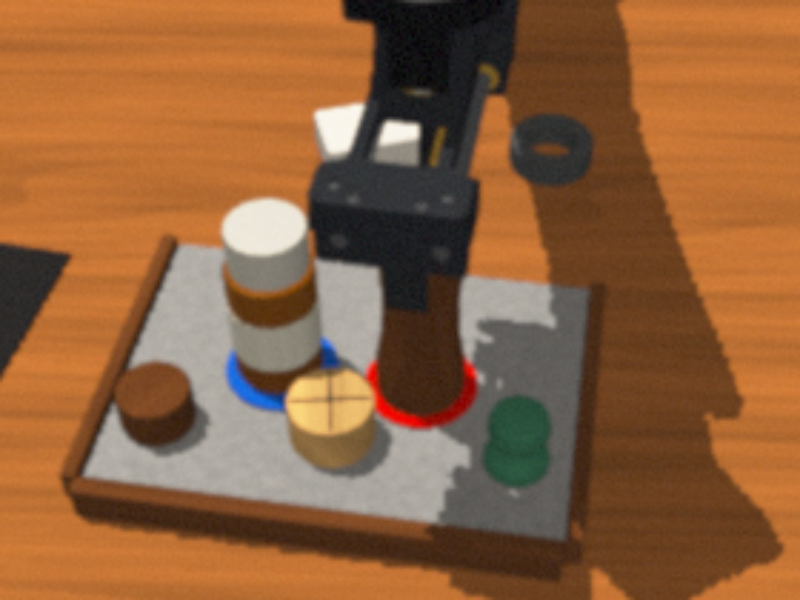

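View pics/w5.png

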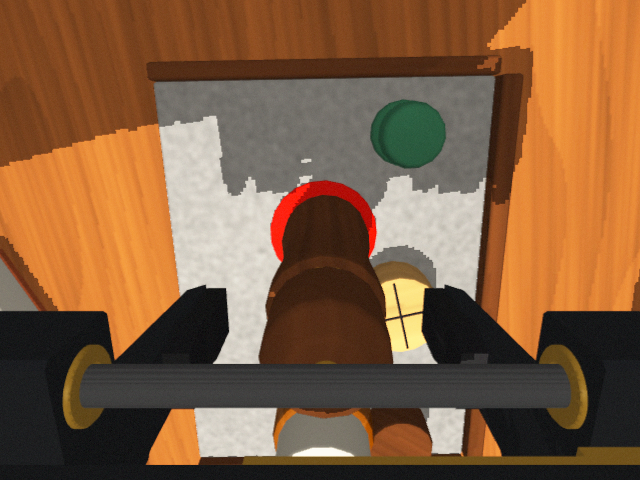

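```bash
python3 -m inch '[[0,0,0,0,0,0],[0,0,0,0,0,0],[0,0,0,0,0,0],[0,0,0,0,0,0],[0,0,0,0,0,0],[0,0,0,0,0,0],[0,0,0,0,0,0],[0,0,0,0,0,0]]' 30 30;  python3 g.py 0.5776 0.0148 0.091 -8; python3 -m inch '[[0,-2,0,0,0,0],[0,-3,0,0,0,0],[0,-5,0,0,0,0],[0,-5,0,0,0,0],[0,-5,0,0,0,0],[0,0,0,0,0,0],[0,0,0,0,0,0],[0,0,0,0,0,0]]'; python3 w.py w6
```

```text
clock: 7.63
tool_pos: [0.5778, 0.0154, 0.0924]
eef_rot: [0.705, -0.049, 0.049, -0.705]
contact_force: [-2.1, 0.0, 7.9]
opening: 0.462
shift mm [-0.1  1.4 -0.6]
turn [0.0001 0.0017 0.0004] jaw now -7.9 q [ 0.13  0.81 -0.42  1.8   0.51  0.64 -0.72]
F [-2.07  0.01  7.92] open 40.7 t 7.63 p [0.5778 0.0154 0.0924] shift in goal axes [-0.1  1.4 -0.6]
clock: 8.3
tool_pos: [0.5777, 0.0151, 0.1115]
eef_rot: [0.705, -0.049, 0.049, -0.705]
contact_force: [0.5, -0.5, -3.0]
opening: 0.46
```

View pics/w6.png

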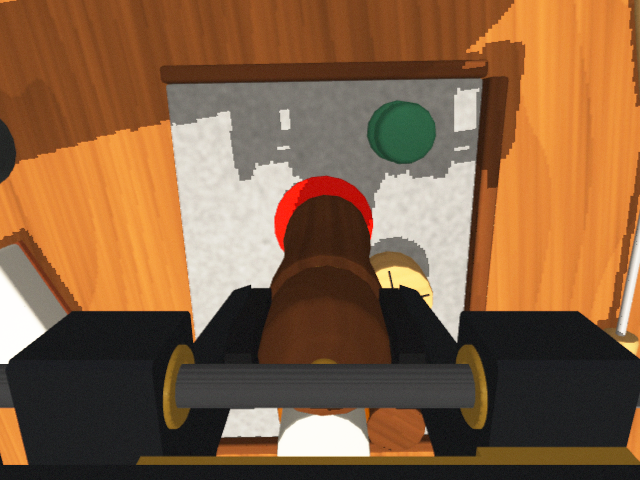

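```bash
python3 -m inch '[[0,-10,0,0,0,0],[0,-20,0,0,0,0],[0,-25,0,0,0,0],[0,-25,0,0,0,0],[0,-25,0,0,0,0],[0,-15,0,0,0,0],[0,-5,0,0,0,0],[0,0,0,0,0,0]]'; python3 g.py .600 -.313 .235 -8
```

```text
clock: 9.02
tool_pos: [0.5785, 0.0154, 0.2381]
eef_rot: [-0.705, 0.048, -0.05, 0.706]
contact_force: [0.4, 0.6, -2.6]
opening: 0.461
shift mm [  66.5    3.  -322.4]
turn [-0.0006  0.0016  0.0028] jaw now -7.91 q [ 0.2   0.62 -0.53  1.66  0.37  0.96 -0.6 ]
F [ 0.36  0.55 -2.65] open 40.6 t 9.02 p [0.5785 0.0154 0.2381] shift in goal axes [  67.     3.1 -322.2]
```

```bash
python3 -m inch '[[2,0,-10,0,0,0],[4,0,-20,0,0,0],[6,0,-30,0,0,0],[7,0,-34,0,0,0],[7,0,-34,0,0,0],[7,0,-34,0,0,0],[7,0,-34,0,0,0],[7,0,-34,0,0,0],[7,0,-34,0,0,0],[6,0,-30,0,0,0],[4,0,-20,0,0,0],[2,0,-8,0,0,0]]'; python3 -m inch '[[0,0,0,0,0,0],[0,0,0,0,0,0]]';python3 g.py .600 -.313 .078 -8; python3 w.py w7
```

```text
clock: 10.02
tool_pos: [0.5961, -0.3191, 0.2338]
eef_rot: [0.706, -0.053, 0.05, -0.704]
contact_force: [-0.4, -0.8, -2.7]
opening: 0.462
clock: 10.18
tool_pos: [0.5983, -0.3113, 0.2353]
eef_rot: [-0.705, 0.049, -0.048, 0.706]
contact_force: [-0.0, 0.5, -3.3]
opening: 0.462
shift mm [  2.3 157.3  -1.8]
turn [-0.0021  0.0025 -0.0022] jaw now -7.86 q [ 0.67  0.77 -0.53  1.35  0.4   1.13 -0.04]
F [-0.02  0.46 -3.32] open 40.7 t 10.18 p [ 0.5983 -0.3113  0.2353] shift in goal axes [  1.9 157.3  -1.4]
```

View pics/w7.png

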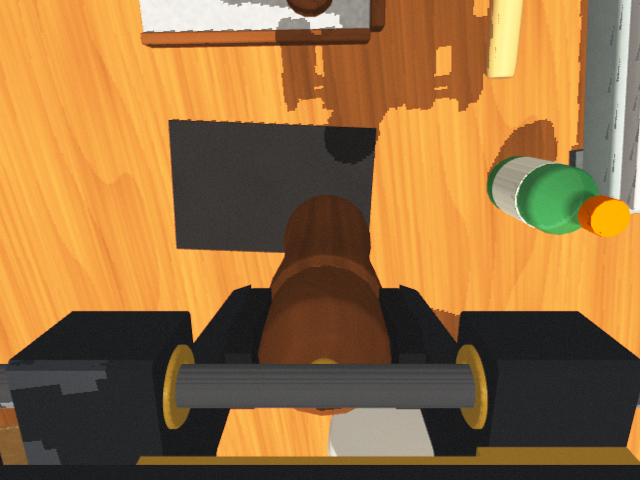

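Run:
```python
from h import *
for n in ("top0","scene0","w7"):
    d=dict(np.load(f"pics/{n}.npz")); W=cloud(d,d.get("T")); X,Y,Z=np.moveaxis(W,-1,0)
    m=(Y<-.22)&(Y>-.6)&(Z>.02)&(X>.6)&(X<.95) ; 
    if n=="w7": m&=(np.mgrid[:480,:640][1]>470)&(np.mgrid[:480,:640][0]<300)
    p=W[m]; print(n,len(p),np.nanpercentile(p,[1,99],axis=0).round(3).tolist())
```

```text
top0 7735 [[0.757, -0.353, 0.022], [0.917, -0.221, 0.179]]
scene0 11083 [[0.768, -0.344, 0.031], [0.949, -0.221, 0.181]]
w7 15547 [[0.757, -0.35, 0.021], [0.851, -0.222, 0.151]]
```

```bash
python3 -m inch '[[1,15,-1,0,0,0],[1,25,-0.5,0,0,0],[0,30,0,0,0,0],[0,30,0,0,0,0],[0,25,0,0,0,0],[0,12,0,0,0,0],[0,8,0,0,0,0],[0,5,0,0,0,0],[0,3,0,0,0,0],[0,2,0,0,0,0],[0,0,0,0,0,0],[0,0,0,0,0,0]]';python3 g.py .600 -.313 .078 -8
```

```text
clock: 11.23
tool_pos: [0.6013, -0.3149, 0.0826]
eef_rot: [0.706, -0.048, 0.049, -0.705]
contact_force: [-0.6, -0.8, -2.6]
opening: 0.458
shift mm [-1.6  4.6  1.7]
turn [0.0005 0.0014 0.0018] jaw now -7.92 q [ 0.65  0.93 -0.46  1.48  0.5   0.85 -0.13]
F [-0.63 -0.75 -2.64] open 40.4 t 11.23 p [ 0.6013 -0.3149  0.0826] shift in goal axes [-1.6  4.6  1.7]
```

```bash
python3 -m inch '[[0,2,0,0,0,0],[0,1.5,0,0,0,0],[0,1,0,0,0,0],[0,0,0,0,0,0],[0,0,0,0,0,0]]';python3 g.py .600 -.313 .078 -8
```

```text
clock: 11.65
tool_pos: [0.601, -0.3147, 0.0777]
eef_rot: [0.706, -0.049, 0.049, -0.705]
contact_force: [-1.8, -0.1, 3.1]
opening: 0.46
shift mm [-1.2 -0.3  1.6]
turn [0.0004 0.0015 0.0008] jaw now -7.91 q [ 0.64  0.94 -0.46  1.48  0.5   0.84 -0.13]
F [-1.76 -0.12  3.07] open 40.5 t 11.65 p [ 0.601  -0.3147  0.0777] shift in goal axes [-1.2 -0.3  1.6]
```

Contact: the force went from −2.6 to +3.1 N. Release to 75 mm and rise.

```bash
python3 -m inch '[[0,0,0,0,0,0],[0,0,0,0,0,0],[0,0,0,0,0,0],[0,0,0,0,0,0],[0,0,0,0,0,0],[0,0,0,0,0,0]]' 75; python3 -m inch '[[0,-15,0,0,0,0],[0,-25,0,0,0,0],[0,-35,0,0,0,0],[0,-35,0,0,0,0],[0,-30,0,0,0,0],[0,-20,0,0,0,0],[0,0,0,0,0,0]]' ;python3 g.py .5657 -.0694 .235 -8; python3 w.py w8
```

```text
clock: 12.15
tool_pos: [0.6003, -0.3144, 0.0765]
eef_rot: [-0.705, 0.049, -0.048, 0.706]
contact_force: [-0.3, 1.1, 0.5]
opening: 0.85
clock: 12.73
tool_pos: [0.6034, -0.3151, 0.2421]
eef_rot: [0.706, -0.046, 0.052, -0.705]
contact_force: [1.4, -0.1, 0.1]
opening: 0.851
shift mm [-71.3   6.1 238.1]
turn [0.0017 0.0012 0.0086] jaw now -7.93 q [ 0.67  0.77 -0.53  1.33  0.4   1.14 -0.04]
F [ 1.43 -0.05  0.1 ] open 75.0 t 12.73 p [ 0.6034 -0.3151  0.2421] shift in goal axes [-71.6   7.1 238. ]
```

View pics/w8.png

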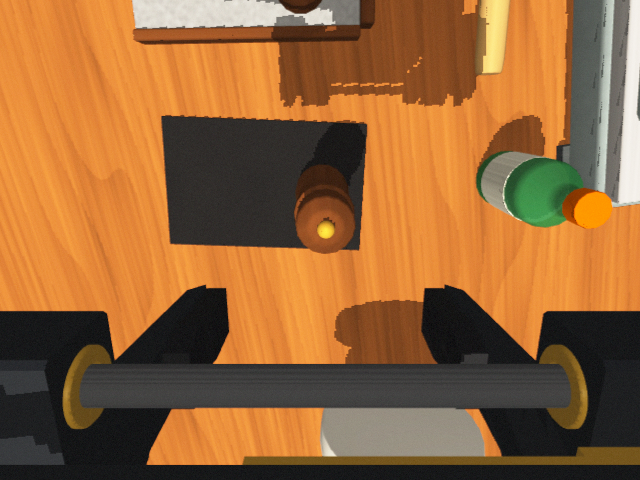

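```bash
python3 -m inch '[[-3,0,10,0,0,0],[-6,0,20,0,0,0],[-9,0,30,0,0,0],[-10,0,33,0,0,0],[-10,0,33,0,0,0],[-10,0,33,0,0,0],[-10,0,33,0,0,0],[-9,0,30,0,0,0],[-4,0,14,0,0,0],[0,0,2,0,0,0],[0,0,0,0,0,0],[0,0,0,0,0,0]]' ;python3 g.py .5657 -.0694 .066 -8; python3 w.py w9
```

```text
clock: 13.78
tool_pos: [0.5624, -0.0707, 0.2359]
eef_rot: [0.706, -0.05, 0.049, -0.705]
contact_force: [-0.2, -0.4, 0.3]
opening: 0.852
shift mm [  3.4 169.9   2. ]
turn [ 0.0015  0.0001 -0.0019] jaw now -8.0 q [ 0.36  0.61 -0.54  1.69  0.37  0.94 -0.46]
F [-0.23 -0.39  0.26] open 75.1 t 13.78 p [ 0.5624 -0.0707  0.2359] shift in goal axes [  3.1 169.9   1.8]
```

View pics/w9.png

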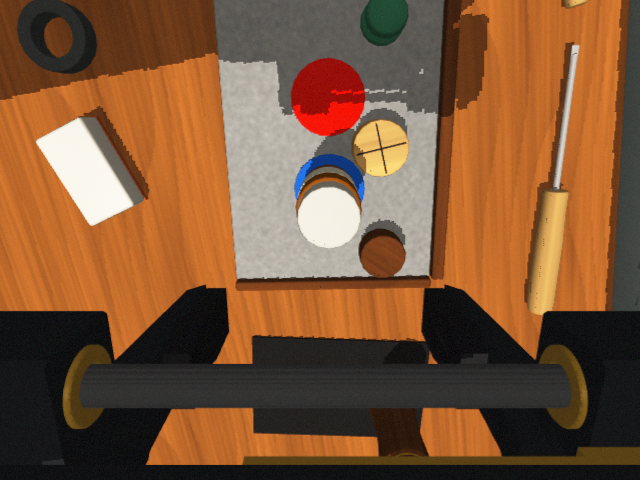

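```bash
cat > m.py <<'E'
from h import *
def hsvof(d):
    return [cv2.cvtColor(d["img"],cv2.COLOR_RGB2HSV)[...,i].astype(int) for i in range(3)]
def disc(d,m,h,rad,T=None,box=(0,640,0,480)):
    v,u=np.mgrid[:480,:640]; m=(m&(u>=box[0])&(u<box[1])&(v>=box[2])&(v<box[3])).astype(np.uint8)
    k,l,st,ce=cv2.connectedComponentsWithStats(m);i=1+np.argmax(st[1:,4])
    c,_=cv2.findContours((l==i).astype(np.uint8),cv2.RETR_EXTERNAL,cv2.CHAIN_APPROX_NONE); c=max(c,key=cv2.contourArea)
    P=np.array([plane(d,*q,h,T) for q in cv2.convexHull(c)[:,0,:]])
    return circ(P,rad).round(4), plane(d,*ce[i],h,T).round(4)[:2], ce[i].round(1), st[i,4]
red=lambda H,S,V:((H<6)|(H>174))&(S>210)&(V>75)
blue=lambda H,S,V:(H>100)&(H<125)&(S>150)
E
python3 - <<'E'
from m import *
d=dict(np.load("pics/w9.npz")); H,S,V=hsvof(d); T=d["T"]
print("red",disc(d,red(H,S,V),.018,.034,T,(270,390,40,150)))
print("cap",disc(d,(V>170)&(S<50),.128,.023,T,(290,370,170,255)))
W=cloud(d,T)
print("maple",disc(d,(W[...,2]>.04)&(W[...,2]<.055),.047,.025,T,(340,420,105,185)))
E
```

```text
red (array([0.5764, 0.0153]), array([0.5767, 0.0161]), array([327.7,  96.6]), np.int32(4407))
cap (array([ 0.5755, -0.0573]), array([ 0.5637, -0.0716]), array([327.2, 221. ]), np.int32(4712))
maple (array([ 0.6158, -0.0334]), array([ 0.6158, -0.033 ]), array([380.1, 147.6]), np.int32(2568))
```

```bash
python3 -m inch '[[2,10,1,0,0,0],[1.2,20,1,0,0,0],[0,25,0,0,0,0],[0,25,0,0,0,0],[0,20,0,0,0,0],[0,0,0,0,0,0],[0,0,0,0,0,0]]' ;python3 g.py .5657 -.0694 .066 -8; python3 w.py w10
python3 - <<'E'
from m import *
d=dict(np.load("pics/w10.npz")); T=d["T"]; W=cloud(d,T)
b=(abs(W[...,2]-.128)<.006)&(abs(W[...,0]-.566)<.06)&(abs(W[...,1]+.07)<.04)&(d["img"].min(-1)>140)
v,u=np.where(b); print(len(v),u.min(),u.max(),v.min(),v.max(),W[b].mean(0)); print(disc(d,b,.128,.023,T))
E
```

```text
clock: 14.42
tool_pos: [0.5657, -0.0685, 0.1358]
eef_rot: [0.706, -0.05, 0.048, -0.705]
contact_force: [0.5, -1.3, 0.2]
opening: 0.856
shift mm [ 0.3 69.8 -0.8]
turn [ 0.0005  0.0002 -0.0027] jaw now -7.99 q [ 0.31  0.74 -0.47  1.79  0.47  0.73 -0.55]
F [ 0.53 -1.27  0.15] open 75.4 t 14.42 p [ 0.5657 -0.0685  0.1358] shift in goal axes [ 0.1 69.8 -0.9]
5458 278 370 242 314 [ 0.56468109 -0.07107326  0.12844383]
(array([ 0.5651, -0.069 ]), array([ 0.5647, -0.0711]), array([323.7, 275.4]), np.int32(5458))
```

View pics/w10.png

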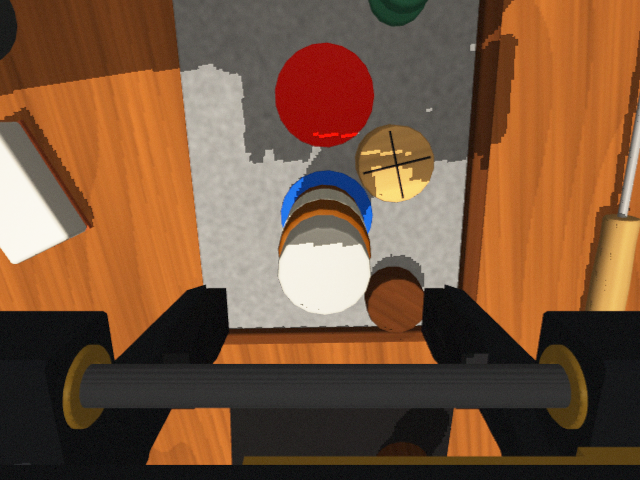

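Cap centre is at (324,268), on the jaw midline. Descend and grip the cap.

```bash
python3 -m inch '[[0,15,-0.5,0,0,0],[0,20,0,0,0,0],[0,18,0,0,0,0],[0,11,0,0,0,0],[0,5,0,0,0,0],[0,1,0,0,0,0],[0,0,0,0,0,0],[0,0,0,0,0,0]]' ;python3 g.py .5655 -.0694 .066 -8; python3 -m inch '[[0,0,0,0,0,0],[0,0,0,0,0,0],[0,0,0,0,0,0],[0,0,0,0,0,0],[0,0,0,0,0,0],[0,0,0,0,0,0],[0,0,0,0,0,0]]' 34 30;python3 g.py .5655 -.0694 .066 -8;  python3 -m inch '[[0,-2,0,0,0,0],[0,-3,0,0,0,0],[0,-5,0,0,0,0],[0,-5,0,0,0,0],[0,0,0,0,0,0],[0,0,0,0,0,0],[0,0,0,0,0,0]]'; python3 w.py w11
```

```text
clock: 15.13
tool_pos: [0.5674, -0.068, 0.0681]
eef_rot: [-0.705, 0.048, -0.05, 0.705]
contact_force: [0.2, 0.2, 0.5]
opening: 0.85
shift mm [-1.7  2.1 -1.7]
turn [-0.0003  0.0015  0.0021] jaw now -7.91 q [ 0.27  0.84 -0.4   1.83  0.55  0.58 -0.62]
F [0.25 0.17 0.46] open 74.9 t 15.13 p [ 0.5674 -0.068   0.0681] shift in goal axes [-1.7  2.1 -1.7]
clock: 15.72
tool_pos: [0.5662, -0.068, 0.0672]
eef_rot: [0.705, -0.049, 0.049, -0.705]
contact_force: [-2.0, 0.0, 3.7]
opening: 0.514
shift mm [-0.5  1.2 -1.5]
turn [ 0.0002  0.0017 -0.0002] jaw now -7.9 q [ 0.27  0.84 -0.4   1.84  0.55  0.58 -0.62]
F [-2.04  0.03  3.69] open 45.3 t 15.72 p [ 0.5662 -0.068   0.0672] shift in goal axes [-0.5  1.2 -1.5]
clock: 16.3
tool_pos: [0.5664, -0.0681, 0.082]
eef_rot: [0.705, -0.049, 0.049, -0.705]
contact_force: [-0.9, 0.0, -3.6]
opening: 0.512
```

View pics/w11.png

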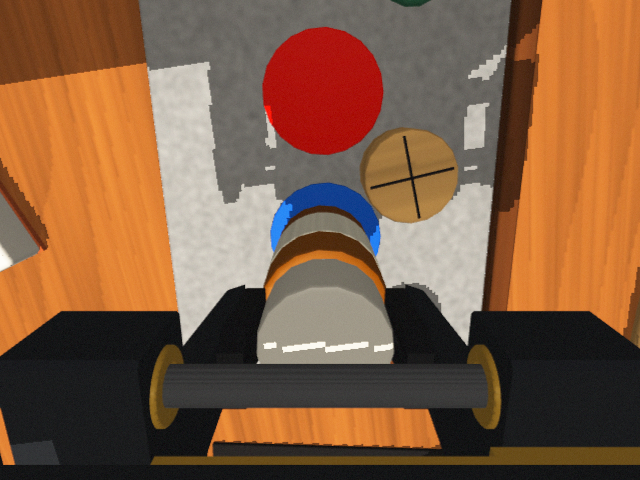

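```bash
python3 -m inch '[[0,-8,0,0,0,0],[0,-15,0,0,0.05,0],[0,-18,0,0,0.1,0],[0,-18,0,0,0.12,0],[0,-16,0,0,0.12,0],[0,-9,0,0,0.12,0],[0,0,0,0,0.12,0],[0,0,0,0,0.1,0],[0,0,0,0,0.05,0],[0,0,0,0,0,0]]'; python3 g.py .492 -.294 .16 -53
```

```text
clock: 17.18
tool_pos: [0.5663, -0.0677, 0.1666]
eef_rot: [-0.634, 0.313, -0.314, 0.634]
contact_force: [0.1, -0.2, -3.8]
opening: 0.515
shift mm [ 134.8    6.6 -196.4]
turn [-0.0001  0.0064  0.0002] jaw now -52.63 q [ 0.19  0.67 -0.26  1.77  0.24  0.73 -1.12]
F [ 0.13 -0.19 -3.84] open 45.4 t 17.18 p [ 0.5663 -0.0677  0.1666] shift in goal axes [ 136.     6.6 -195.6]
```

```bash
python3 -m inch '[[5,0,-8,0,0,0],[11,0,-16,0,0,0],[16,0,-23,0,0,0],[17,0,-25,0,0,0],[17,0,-25,0,0,0],[17,0,-25,0,0,0],[17,0,-25,0,0,0],[16,0,-23,0,0,0],[12,0,-17,0,0,0],[7,0,-9,0,0,0],[0,0,0,0,0,0],[0,0,0,0,0,0]]'; python3 g.py .492 -.294 .0522 -53; python3 w.py w12
```

```text
clock: 18.18
tool_pos: [0.4928, -0.2938, 0.166]
eef_rot: [-0.634, 0.313, -0.313, 0.634]
contact_force: [0.7, 1.6, -2.9]
opening: 0.514
shift mm [ -0.3 113.8  -0.8]
turn [-0.001   0.007  -0.0006] jaw now -52.6 q [ 0.64  0.68 -0.3   1.76  0.28  0.75 -0.73]
F [ 0.75  1.57 -2.93] open 45.3 t 18.18 p [ 0.4928 -0.2938  0.166 ] shift in goal axes [ -0.3 113.8  -0.7]
```

View pics/w12.png

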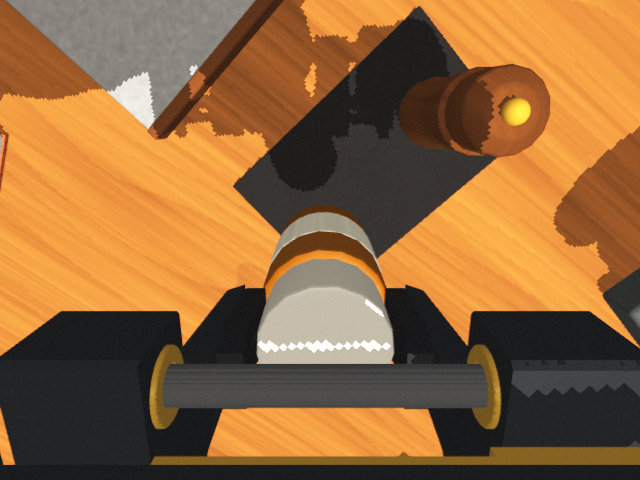

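```bash
python3 -m inch '[[0,10,0,0,0,0],[0,20,0,0,0,0],[0,25,0,0,0,0],[0,25,0,0,0,0],[0,15,0,0,0,0],[0,8,0,0,0,0],[0,4,0,0,0,0],[0,2,0,0,0,0],[0,0,0,0,0,0],[0,0,0,0,0,0]]';python3 g.py .492 -.294 .0522 -53; python3 -m inch '[[0,2,0,0,0,0],[0,1.5,0,0,0,0],[0,0,0,0,0,0],[0,0,0,0,0,0]]';python3 g.py .492 -.294 .0522 -53
```

```text
clock: 19.07
tool_pos: [0.4936, -0.2944, 0.0579]
eef_rot: [-0.634, 0.312, -0.314, 0.634]
contact_force: [0.7, 0.3, -3.3]
opening: 0.513
shift mm [-1.3  5.7 -1. ]
turn [-0.0009  0.0075  0.0016] jaw now -52.57 q [ 0.59  0.84 -0.23  1.83  0.35  0.51 -0.79]
F [ 0.7   0.35 -3.31] open 45.2 t 19.07 p [ 0.4936 -0.2944  0.0579] shift in goal axes [-1.3  5.7 -1. ]
clock: 19.4
tool_pos: [0.4928, -0.2944, 0.0537]
eef_rot: [0.634, -0.313, 0.313, -0.634]
contact_force: [-0.4, 0.3, -3.6]
opening: 0.51
shift mm [-0.8  1.5 -0.3]
turn [-0.0001  0.0069  0.0003] jaw now -52.6 q [ 0.59  0.84 -0.23  1.84  0.36  0.5  -0.79]
F [-0.44  0.27 -3.63] open 44.9 t 19.4 p [ 0.4928 -0.2944  0.0537] shift in goal axes [-0.8  1.5 -0.3]
```

```bash
python3 -m inch '[[0,1.2,0,0,0,0],[0,1,0,0,0,0],[0,0,0,0,0,0],[0,0,0,0,0,0]]'
```

```text
clock: 19.73
tool_pos: [0.493, -0.2944, 0.0521]
eef_rot: [0.634, -0.313, 0.314, -0.634]
contact_force: [-1.2, 1.9, 4.9]
opening: 0.514
```

```bash
python3 -m inch '[[0,0,0,0,0,0],[0,0,0,0,0,0],[0,0,0,0,0,0],[0,0,0,0,0,0],[0,0,0,0,0,0]]' 72; python3 -m inch '[[0,-12,0,0,0,0],[0,-22,0,0,0,0],[0,-32,0,0,0,0],[0,-35,0,0,0,0],[0,-30,0,0,0,0],[0,-20,0,0,0,0],[0,0,0,0,0,0]]'; python3 g.py .616 -.033 .2 -98;  python3 w.py w13
```

```text
clock: 20.15
tool_pos: [0.4928, -0.2944, 0.0512]
eef_rot: [0.634, -0.313, 0.313, -0.634]
contact_force: [-0.7, 0.7, -0.1]
opening: 0.814
clock: 20.73
tool_pos: [0.4957, -0.2955, 0.2078]
eef_rot: [-0.634, 0.31, -0.317, 0.634]
contact_force: [0.4, 0.7, 0.5]
opening: 0.817
shift mm [-135.6    7.8  254.9]
turn [-0.0076  0.7921  0.0065] jaw now -52.62 q [ 0.65  0.63 -0.32  1.72  0.26  0.83 -0.71]
F [0.42 0.65 0.45] open 72.0 t 20.73 p [ 0.4957 -0.2955  0.2078] shift in goal axes [-276.7    7.8   82.6]
```

View pics/w13.png

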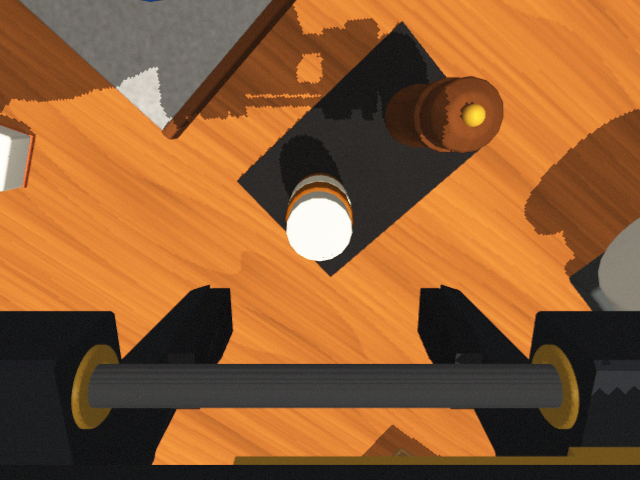

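```bash
python3 -m inch '[[0,0,0,0,0.12,0],[0,0,0,0,0.12,0],[0,0,0,0,0.12,0],[0,0,0,0,0.12,0],[0,0,0,0,0.12,0],[0,0,0,0,0.12,0],[0,0,0,0,0.072,0]]';python3 -m inch '[[-12,0,4,0,0,0],[-24,0,7,0,0,0],[-32,0,10,0,0,0],[-34,0,10,0,0,0],[-34,0,10,0,0,0],[-34,0,10,0,0,0],[-34,0,10,0,0,0],[-32,0,10,0,0,0],[-24,0,7,0,0,0],[-14,0,4,0,0,0],[0,0,0,0,0,0],[0,0,0,0,0,0]]'; python3 g.py .616 -.033 .2 -98;  python3 w.py w14
```

```text
clock: 21.37
tool_pos: [0.4917, -0.2938, 0.2012]
eef_rot: [-0.463, 0.536, -0.534, 0.462]
contact_force: [0.2, -0.4, 0.3]
opening: 0.818
clock: 22.37
tool_pos: [0.6112, -0.0345, 0.2017]
eef_rot: [-0.465, 0.533, -0.533, 0.464]
contact_force: [-0.4, -0.8, 0.4]
opening: 0.816
shift mm [-2.2  1.7  4.6]
turn [0.0016 0.0022 0.0012] jaw now -97.88 q [ 0.01  0.67 -0.05  1.61  0.04  0.86 -1.77]
F [-0.44 -0.85  0.35] open 71.9 t 22.37 p [ 0.6112 -0.0345  0.2017] shift in goal axes [-2.2  1.7  4.6]
```

View pics/w14.png

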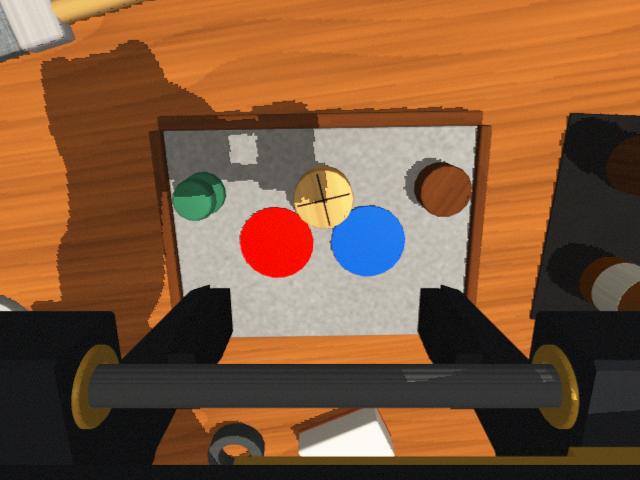

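Maple is centred at (323,198) and both discs are bare, red at (277,242) and blue at (368,241). I'll measure all three.

```bash
python3 - <<'E'
from m import *
from plant import r
for n in ("top","scene"): np.savez(f"pics/{n}1.npz",**r.snapshot(n))
for n in ("w14","top1","scene1"):
    d=dict(np.load(f"pics/{n}.npz")); H,S,V=hsvof(d); T=d.get("T"); W=cloud(d,T); X,Y,Z=np.moveaxis(W,-1,0); b=(X>.5)&(X<.65)&(abs(Y+.03)<.12)
    try:
        for nm,m,h,rad in (("red",red(H,S,V)&b,.018,.034),("blue",blue(H,S,V)&b,.018,.034),("maple",(Z>.041)&(Z<.053)&(abs(Y+.033)<.035)&(X>.57)&(X<.65)&(d["img"].max(-1)>100),.047,.025)):
            print(n,nm,disc(d,m,h,rad,T))
    except Exception as e: print(n,e)
E
python3 g.py .616 -.033 .2 -98
```

```text
w14 red (array([0.5767, 0.0151]), array([0.5775, 0.015 ]), array([276.2, 241.9]), np.int32(3943))
w14 blue (array([ 0.5666, -0.068 ]), array([ 0.567 , -0.0685]), array([368.1, 240.9]), np.int32(3961))
w14 maple (array([ 0.617 , -0.0337]), array([ 0.6173, -0.0338]), array([322.8, 198.5]), np.int32(2665))
top1 attempt to get argmax of an empty sequence
scene1 red (array([0.5791, 0.0157]), array([0.5789, 0.0148]), array([327.3, 254.2]), np.int32(832))
scene1 blue (array([ 0.5684, -0.0681]), array([ 0.5653, -0.0733]), array([276.1, 246.7]), np.int32(694))
scene1 maple (array([ 0.6204, -0.035 ]), array([ 0.6205, -0.0349]), array([294.9, 261.1]), np.int32(612))
shift mm [-5.1  2.2  4.3]
turn [ 0.0008 -0.0029  0.0021] jaw now -98.17 q [ 0.01  0.67 -0.05  1.61  0.04  0.86 -1.77]
F [-0.11 -0.47 -0.2 ] open 72.0 t 22.52 p [ 0.611  -0.0374  0.2022] shift in goal axes [-5.1  2.2  4.3]
```

```bash
python3 -m inch '[[-2,10,3,0,0,0],[-1,20,2,0,0,0],[0,25,0,0,0,0],[0,25,0,0,0,0],[0,20,0,0,0,0],[0,10,0,0,0,0],[0,0,0,0,0,0],[0,0,0,0,0,0]]'; python3 g.py .6168 -.0337 -.014 -98;  python3 w.py w15
```

```text
clock: 23.18
tool_pos: [0.6173, -0.0328, 0.0922]
eef_rot: [0.464, -0.534, 0.534, -0.464]
contact_force: [0.7, 0.4, 0.2]
opening: 0.818
shift mm [  1.  106.2  -0.3]
turn [ 0.0003 -0.0004  0.0004] jaw now -98.03 q [ 0.    0.82 -0.05  1.68  0.06  0.64 -1.79]
F [0.69 0.44 0.25] open 72.0 t 23.18 p [ 0.6173 -0.0328  0.0922] shift in goal axes [  1.  106.2  -0.4]
```

View pics/w15.png

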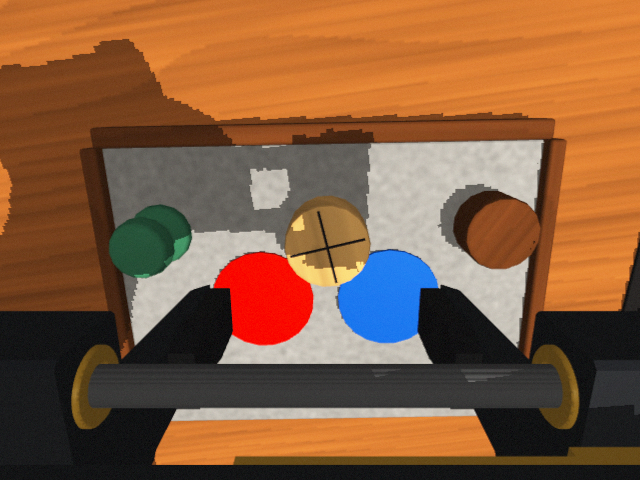

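```bash
python3 -m inch '[[1,12,0,0,0,0],[0,20,0,0,0,0],[0,22,0,0,0,0],[0,18,0,0,0,0],[0,12,0,0,0,0],[0,8,0,0,0,0],[0,5,0,0,0,0],[0,3,0,0,0,0],[0,0,0,0,0,0],[0,0,0,0,0,0]]'; python3 g.py .6168 -.0337 -.014 -98;  python3 w.py w16
python3 - <<'E'
from plant import r; import cv2
cv2.imwrite("pics/s16.png",cv2.resize(r.snapshot("scene")["img"][150:360,180:460,::-1],(800,600)))
E
```

```text
clock: 24.07
tool_pos: [0.6178, -0.0331, -0.007]
eef_rot: [0.464, -0.533, 0.534, -0.464]
contact_force: [0.1, -0.8, -0.3]
opening: 0.816
shift mm [ 0.7  7.  -0.9]
turn [-0.0013  0.0004 -0.0001] jaw now -97.98 q [ 0.    0.97 -0.04  1.71  0.07  0.46 -1.8 ]
F [ 0.07 -0.85 -0.32] open 71.9 t 24.07 p [ 0.6178 -0.0331 -0.007 ] shift in goal axes [ 0.7  7.  -0.9]
```

View pics/w16.png

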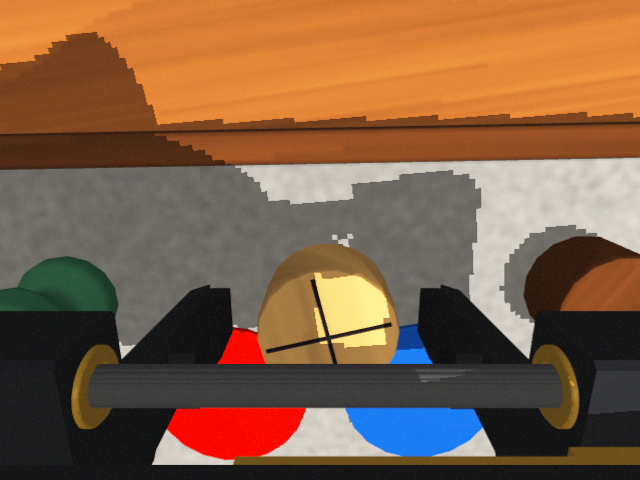

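View pics/s16.png

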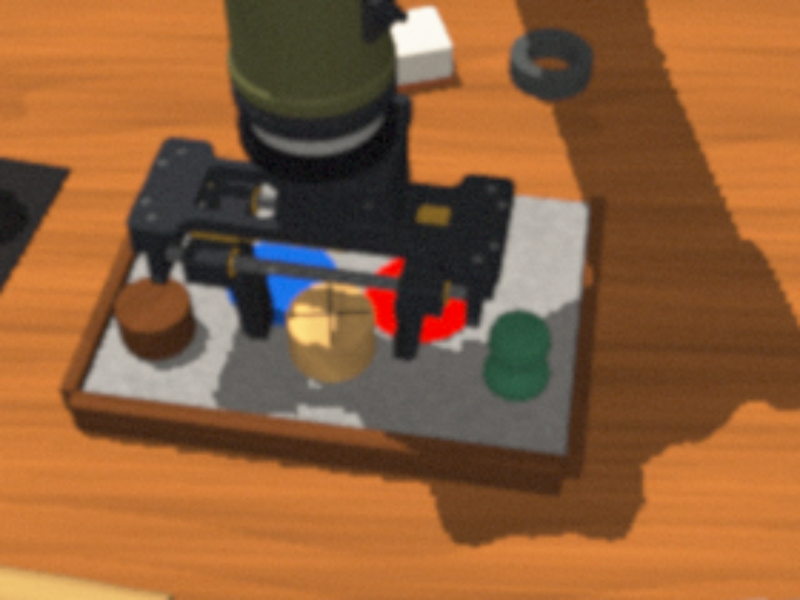

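Run:
```python
from h import *
d=dict(np.load("pics/w16.npz")); C=cloud(d,d["tool_from_camera"])*1000
for u,v in [(40,315),(90,315),(110,330),(40,350),(100,345),(70,380),(560,315),(600,315),(210,295),(200,330),(150,400),(230,300)]: print((u,v),C[v,u].round(1),d["img"][v,u])
g=d["img"].max(-1)<60; p=C[g&(C[...,1]<-20)&(abs(C[...,0])>55)&(C[...,2]<60)]; print(np.nanpercentile(p[:,1],[90,99,100]))
```

```text
(40, 315) [ -56.1 -107.4   34.1] [22 23 23]
(90, 315) [ -47.  -106.2   33.5] [16 21 16]
(110, 330) [ -43.8 -105.8   30. ] [20 18 22]
(40, 350) [ -48.1 -119.7   33.9] [21 22 22]
(100, 345) [ -43.5 -110.4   29.3] [93 67 27]
(70, 380) [ -44.  -119.7   28.1] [20 19 22]
(560, 315) [  46.7 -106.2   33.5] [24 25 25]
(600, 315) [  53.5 -107.7   34.3] [22 20 22]
(210, 295) [-42.  -42.1   9. ] [15 16 19]
(200, 330) [-38.2 -67.8   9. ] [21 19 22]
(150, 400) [ -31.7 -117.8   22.5] [61 59 59]
(230, 300) [-36.4 -35.7   4. ] [32 29 29]
[-27.87537679 -24.28202467 -21.88993729]
```

```bash
python3 -m inch '[[0.5,2,-0.5,0,0,0],[0,2,-0.4,0,0,0],[0,2,0,0,0,0],[0,0,0,0,0,0],[0,0,0,0,0,0]]'; python3 -m inch '[[0,0,0,0,0,0],[0,0,0,0,0,0],[0,0,0,0,0,0],[0,0,0,0,0,0],[0,0,0,0,0,0],[0,0,0,0,0,0],[0,0,0,0,0,0]]' 38 20;  python3 g.py .6168 -.0337 -.014 -98;python3 -m inch '[[0,-2,0,0,0,0],[0,-4,0,0,0,0],[0,-6,0,0,0,0],[0,-8,0,0,0,0],[0,-8,0,0,0,0],[0,-4,0,0,0,0],[0,0,0,0,0,0],[0,0,0,0,0,0]]';  python3 w.py w17
```

```text
clock: 24.58
tool_pos: [0.6161, -0.0334, -0.0139]
eef_rot: [-0.464, 0.534, -0.533, 0.464]
contact_force: [0.1, 0.4, -1.0]
opening: 0.814
clock: 25.17
tool_pos: [0.6163, -0.0334, -0.0136]
eef_rot: [0.464, -0.534, 0.534, -0.464]
contact_force: [-0.1, -0.2, -0.1]
opening: 0.561
shift mm [0.2 0.4 0.5]
turn [-0.0002  0.0004  0.    ] jaw now -97.97 q [ 0.    0.98 -0.04  1.72  0.07  0.44 -1.8 ]
F [-0.05 -0.23 -0.07] open 49.4 t 25.17 p [ 0.6163 -0.0334 -0.0136] shift in goal axes [0.2 0.4 0.5]
clock: 25.83
tool_pos: [0.6165, -0.0334, 0.0189]
eef_rot: [0.464, -0.533, 0.534, -0.464]
contact_force: [-0.1, -0.2, 0.0]
opening: 0.565
```

View pics/w17.png

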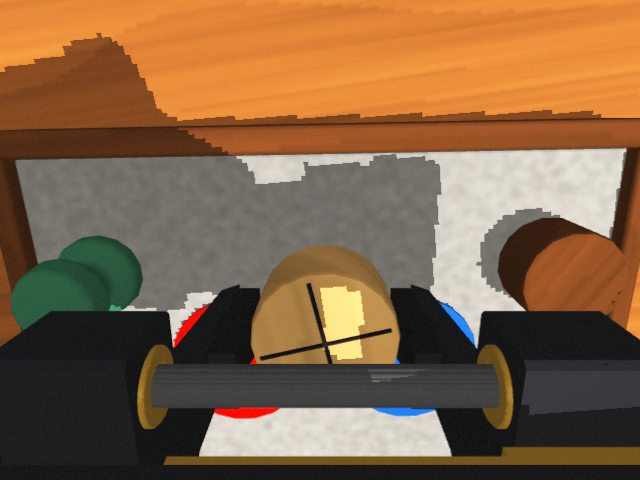

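```bash
python3 -m inch '[[0,-15,0,0,0,0],[0,-20,0,0,-0.06,0],[0,-25,0,0,-0.12,0],[0,-25,0,0,-0.12,0],[0,-25,0,0,-0.12,0],[0,-20,0,0,-0.12,0],[0,-10,0,0,-0.12,0],[0,0,0,0,-0.1,0],[0,0,0,0,-0.03,0],[0,0,0,0,0,0]]';  python3 g.py .512 .320 .16
```

```text
clock: 26.72
tool_pos: [0.6156, -0.0336, 0.1578]
eef_rot: [0.634, -0.315, 0.314, -0.633]
contact_force: [0.5, -0.1, -1.3]
opening: 0.558
shift mm [-344.3   -2.   131.4]
turn [ 0.0009  0.     -0.0009] jaw now -52.77 q [ 0.15  0.74 -0.3   1.63  0.28  0.81 -1.19]
F [ 0.51 -0.09 -1.28] open 49.2 t 26.72 p [ 0.6156 -0.0336  0.1578] shift in goal axes [-344.3   -2.2  131.4]
```

```bash
python3 -m inch '[[-11,0,4,0,0,0],[-22,0,8,0,0,0],[-32,0,12,0,0,0],[-35,0,13,0,0,0],[-35,0,13,0,0,0],[-35,0,13,0,0,0],[-35,0,13,0,0,0],[-35,0,13,0,0,0],[-35,0,13,0,0,0],[-32,0,12,0,0,0],[-22,0,10,0,0,0],[-15,0,7,0,0,0]]'; python3 -m inch '[[0,0,0,0,0,0],[0,0,0,0,0,0]]';  python3 g.py .512 .320 .16;python3 w.py w18
python3 - <<'E'
from m import *
d=dict(np.load("pics/w18.npz")); H,S,V=hsvof(d); T=d["T"]; W=cloud(d,T); X,Y,Z=np.moveaxis(W,-1,0)
print(disc(d,(H>5)&(H<22)&(S>235)&(V>130)&(abs(X-.512)<.05)&(abs(Y-.32)<.05)&(Z>.01)&(Z<.025),.016,.031,T))
E
```

```text
clock: 27.72
tool_pos: [0.5087, 0.3246, 0.1577]
eef_rot: [-0.634, 0.314, -0.312, 0.634]
contact_force: [1.0, 0.1, -1.4]
opening: 0.56
clock: 27.88
tool_pos: [0.5106, 0.3205, 0.1576]
eef_rot: [0.634, -0.314, 0.313, -0.633]
contact_force: [1.4, -0.5, -1.1]
opening: 0.559
shift mm [ 1.3 -2.4  0.8]
turn [ 0.0015  0.     -0.    ] jaw now -52.62 q [-0.5   0.72 -0.24  1.68  0.22  0.77 -1.76]
F [ 1.4  -0.47 -1.08] open 49.3 t 27.88 p [0.5106 0.3205 0.1576] shift in goal axes [ 1.3 -2.4  0.8]
(array([0.5105, 0.3221]), array([0.5112, 0.3227]), array([323.4, 207.2]), np.int32(4522))
```

View pics/w18.png

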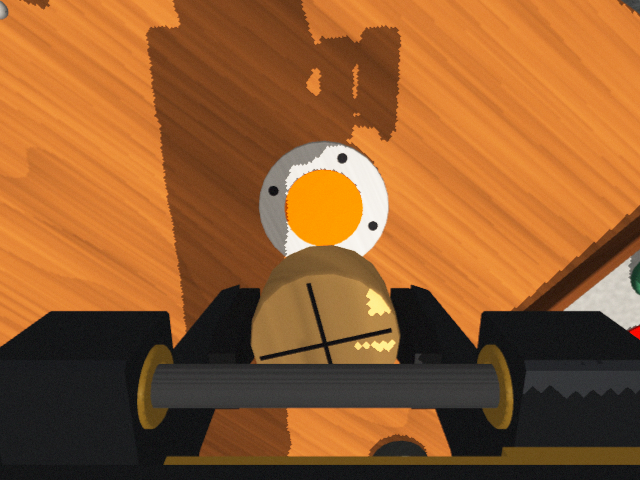

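```bash
python3 -m inch '[[0,10,0,0,0,0],[0,20,0,0,0,0],[0,20,0,0,0,0],[0,10,0,0,0,0],[0,0,0,0,0,0],[0,0,0,0,0,0],[0,0,0,0,0,0]]';python3 w.py w19
python3 - <<'E'
from m import *
d=dict(np.load("pics/w19.npz")); H,S,V=hsvof(d); T=d["T"]; W=cloud(d,T); X,Y,Z=np.moveaxis(W,-1,0)
print(disc(d,(H>5)&(H<22)&(S>235)&(V>130)&(abs(X-.512)<.05)&(abs(Y-.32)<.05)&(Z>.01)&(Z<.025),.016,.031,T))
E
python3 g.py .511 .3218 -.0126
```

```text
clock: 28.52
tool_pos: [0.5128, 0.3195, 0.099]
eef_rot: [-0.633, 0.314, -0.315, 0.634]
contact_force: [0.5, 0.2, 0.2]
opening: 0.561
(array([0.5102, 0.3218]), array([0.5157, 0.3265]), array([319.2, 219.7]), np.int32(5072))
shift mm [ -2.7 111.9  -0.6]
turn [-0.002   0.      0.0002] jaw now -52.75 q [-0.51  0.8  -0.21  1.72  0.26  0.65 -1.79]
F [ 0.8   0.14 -0.15] open 49.3 t 28.57 p [0.5129 0.3198 0.0993] shift in goal axes [ -2.7 111.9  -0.3]
```

View pics/w19.png

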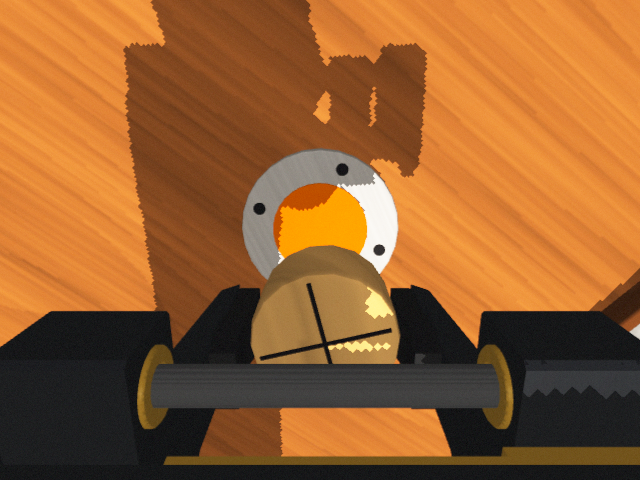

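```bash
python3 -m inch '[[-1.5,10,-0.3,0,0,0],[-1.2,20,0,0,0,0],[0,22,0,0,0,0],[0,20,0,0,0,0],[0,15,0,0,0,0],[0,9,0,0,0,0],[0,6,0,0,0,0],[0,3,0,0,0,0],[0,0,0,0,0,0],[0,0,0,0,0,0],[0,0,0,0,0,0]]';python3 g.py .5107 .3218 -.0126; python3 w.py w20
```

```text
clock: 29.48
tool_pos: [0.5108, 0.322, -0.0058]
eef_rot: [-0.633, 0.314, -0.314, 0.634]
contact_force: [-0.2, 0.5, 0.2]
opening: 0.558
shift mm [ 0.1  6.8 -0.2]
turn [-0.0017  0.      0.0001] jaw now -52.72 q [-0.55  0.96 -0.16  1.76  0.3   0.44 -1.83]
F [-0.16  0.48  0.24] open 49.1 t 29.48 p [ 0.5108  0.322  -0.0058] shift in goal axes [ 0.1  6.8 -0.2]
```

View pics/w20.png

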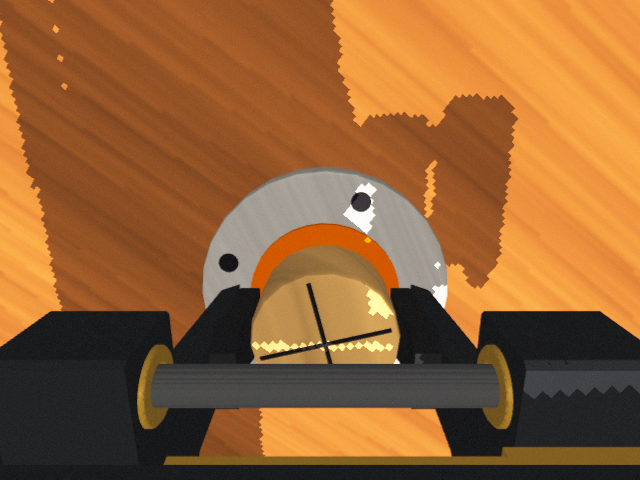

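```bash
python3 -m inch '[[0,2.5,0,0,0,0],[0,2,0,0,0,0],[0,1,0,0,0,0],[0,0,0,0,0,0],[0,0,0,0,0,0]]';python3 g.py .5107 .3218 -.0126;python3 -m inch '[[0,0.6,0,0,0,0],[0,0.6,0,0,0,0],[0,0,0,0,0,0],[0,0,0,0,0,0]]';python3 g.py .5107 .3218 -.0126
```

```text
clock: 29.95
tool_pos: [0.5101, 0.3215, -0.0123]
eef_rot: [0.634, -0.314, 0.314, -0.634]
contact_force: [0.4, -0.2, 0.4]
opening: 0.561
shift mm [0.1 0.3 0.7]
turn [ 0.0003 -0.      0.0001] jaw now -52.71 q [-0.55  0.97 -0.15  1.76  0.3   0.43 -1.84]
F [ 0.43 -0.22  0.44] open 49.5 t 29.95 p [ 0.5101  0.3215 -0.0123] shift in goal axes [0.1 0.3 0.7]
clock: 30.28
tool_pos: [0.5103, 0.3216, -0.0127]
eef_rot: [-0.634, 0.314, -0.314, 0.634]
contact_force: [-0.7, -0.2, 5.0]
opening: 0.559
shift mm [ 0.1 -0.1  0.5]
turn [-0.0003  0.      0.0003] jaw now -52.71 q [-0.55  0.97 -0.15  1.76  0.3   0.43 -1.84]
F [-0.72 -0.25  4.97] open 49.3 t 30.28 p [ 0.5103  0.3216 -0.0127] shift in goal axes [ 0.1 -0.1  0.5]
```

Seated with 5 N contact. Release and retreat.

```bash
python3 -m inch '[[0,0,0,0,0,0],[0,0,0,0,0,0],[0,0,0,0,0,0],[0,0,0,0,0,0],[0,0,0,0,0,0]]' 72; python3 -m inch '[[0,-10,0,0,0,0],[0,-20,0,0,0,0],[0,-30,0,0,0,0],[0,-35,0,0,0,0],[0,-35,0,0,0,0],[0,-35,0,0,0,0],[0,-35,0,0,0,0],[0,-30,0,0,0,0],[0,-15,0,0,0,0],[0,0,0,0,0,0],[0,0,0,0,0,0]]';python3 w.py w21
python3 - <<'E'
from m import *
d=dict(np.load("pics/w21.npz")); H,S,V=hsvof(d); T=d["T"]; W=cloud(d,T); X,Y,Z=np.moveaxis(W,-1,0)
b=(abs(X-.512)<.06)&(abs(Y-.32)<.06)
print("pad",disc(d,(H>5)&(H<22)&(S>235)&(V>100)&b&(Z>.01)&(Z<.025),.016,.031,T))
print("maple",disc(d,b&(Z>.043),.048,.025,T), np.nanmedian(Z[b&(Z>.04)]))
print("plate",disc(d,b&(Z>.007),.014,.052,T))
E
python3 g.py .6 -.314 .24 -8
```

```text
clock: 30.7
tool_pos: [0.5102, 0.3215, -0.0135]
eef_rot: [0.634, -0.314, 0.314, -0.634]
contact_force: [-0.4, -0.7, -0.0]
opening: 0.817
clock: 31.62
tool_pos: [0.5103, 0.3217, 0.2327]
eef_rot: [-0.633, 0.314, -0.314, 0.634]
contact_force: [-0.1, 1.1, -0.7]
opening: 0.819
pad (array([0.5098, 0.3218]), array([0.5228, 0.3313]), array([324.9, 176.8]), np.int32(592))
maple (array([0.2558, 0.3959]), array([0.3503, 0.1909]), array([331.8, 397.1]), np.int32(76707)) 0.3496263259927311
plate (array([0.2267, 0.3982]), array([0.3302, 0.1747]), array([331.8, 397.1]), np.int32(76707))
shift mm [ 560.    -8.3 -312.9]
turn [ 1.000e-03 -7.803e-01 -1.000e-04] jaw now -52.71 q [-0.49  0.63 -0.26  1.6   0.19  0.94 -1.74]
F [-0.7   1.27 -0.25] open 71.8 t 31.67 p [0.5096 0.3211 0.2313] shift in goal axes [ 177.9   -8.7 -616.3]
```

View pics/w21.png

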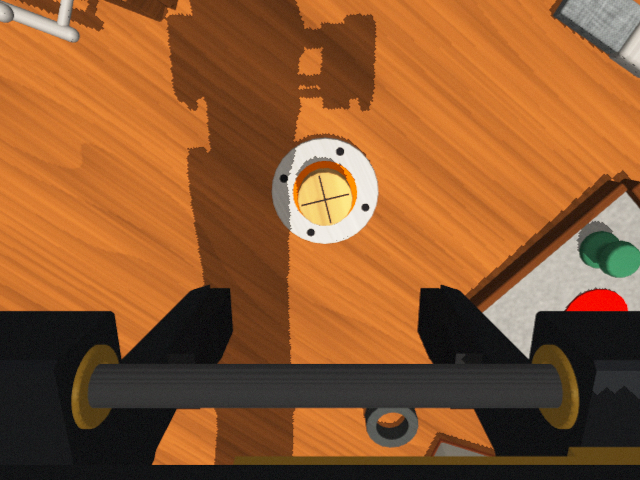

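Run:
```python
from m import *
d=dict(np.load("pics/w21.npz")); H,S,V=hsvof(d); T=d["T"]; W=cloud(d,T); X,Y,Z=np.moveaxis(W,-1,0); box=(260,390,125,255)
print("maple",disc(d,(Z>.041),.048,.025,T,box))
print("plate",disc(d,(Z>.008),.014,.052,T,box))
print("pad",disc(d,(S>235)&(Z>.012)&(Z<.025),.016,.031,T,box))
```

```text
maple (array([0.5106, 0.3226]), array([0.511 , 0.3229]), array([324.3, 198.1]), np.int32(2384))
plate (array([0.5104, 0.3225]), array([0.5117, 0.3235]), array([324.3, 190.5]), np.int32(8795))
pad (array([0.5098, 0.3218]), array([0.5228, 0.3313]), array([324.9, 176.8]), np.int32(592))
```

Maple measures (.5106,.3226) and the plate (.5104,.3225), so it's centred. Now the mill goes back.

```bash
python3 -m inch '[[0,-2,0,0,-0.12,0],[0,-2,0,0,-0.12,0],[0,-2,0,0,-0.12,0],[0,-2,0,0,-0.12,0],[0,0,0,0,-0.12,0],[0,0,0,0,-0.12,0],[0,0,0,0,-0.06,0]]' 75;python3 -m inch '[[4,0,-13,0,0,0],[8,0,-28,0,0,0],[10,0,-36,0,0,0],[10,0,-36,0,0,0],[10,0,-36,0,0,0],[10,0,-36,0,0,0],[10,0,-36,0,0,0],[10,0,-36,0,0,0],[10,0,-36,0,0,0],[10,0,-36,0,0,0]]';python3 -m inch '[[10,0,-36,0,0,0],[10,0,-36,0,0,0],[10,0,-36,0,0,0],[10,0,-36,0,0,0],[10,0,-36,0,0,0],[10,0,-36,0,0,0],[10,0,-36,0,0,0],[6,0,-24,0,0,0],[3,0,-12,0,0,0],[0,0,0,0,0,0],[0,0,0,0,0,0]]'; python3 g.py .601 -.3147 .24 -8; python3 w.py w22
```

```text
clock: 32.25
tool_pos: [0.5091, 0.3207, 0.2376]
eef_rot: [0.706, -0.049, 0.046, -0.705]
contact_force: [0.1, 0.3, 0.4]
opening: 0.853
clock: 33.08
tool_pos: [0.5539, -0.0203, 0.2385]
eef_rot: [0.706, -0.051, 0.05, -0.705]
contact_force: [0.3, -0.3, -0.0]
opening: 0.851
clock: 34.0
tool_pos: [0.5927, -0.312, 0.2387]
eef_rot: [-0.705, 0.05, -0.049, 0.706]
contact_force: [0.5, 0.5, -0.0]
opening: 0.848
shift mm [ 8.6 -1.3 -1.5]
turn [-0.0017 -0.0009 -0.0018] jaw now -8.05 q [ 0.67  0.75 -0.51  1.36  0.38  1.13 -0.03]
F [ 0.54  0.49 -0.04] open 74.7 t 34.0 p [ 0.5927 -0.312   0.2387] shift in goal axes [ 8.6 -1.3 -1.5]
```

View pics/w22.png

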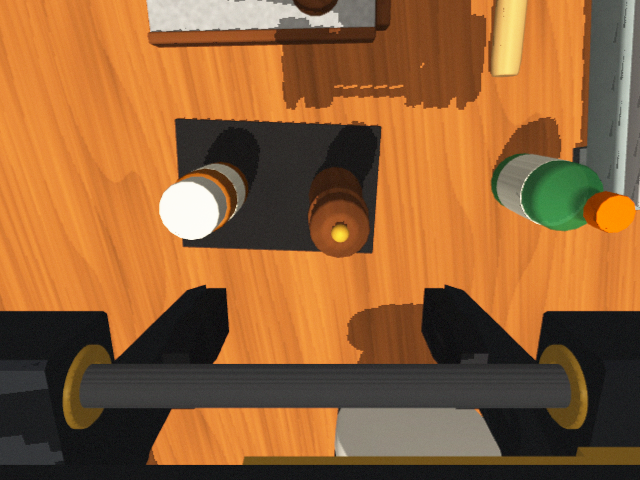

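```bash
python3 - <<'E'
from m import *
d=dict(np.load("pics/w22.npz")); print(plane(d,340,233,.158,d["T"]), plane(d,189.5,209.5,.113,d["T"]))
E
python3 -m inch '[[4,10,-1,0,0,0],[4,20,-0.5,0,0,0],[0.5,30,0,0,0,0],[0,30,0,0,0,0],[0,15,0,0,0,0],[0,0,0,0,0,0],[0,0,0,0,0,0]]'; python3 w.py w23;python3 g.py .601 -.3147 .0774 -8
```

```text
[ 0.60203635 -0.31507143  0.158     ] [ 0.49184972 -0.29375472  0.113     ]
clock: 34.63
tool_pos: [0.6017, -0.3138, 0.134]
eef_rot: [-0.705, 0.049, -0.048, 0.706]
contact_force: [-0.1, -0.7, 1.1]
opening: 0.85
shift mm [-1.7 58.  -0.5]
turn [-0.0006  0.0015  0.0013] jaw now -7.91 q [ 0.65  0.87 -0.47  1.44  0.44  0.94 -0.08]
F [ 0.25  0.04 -0.08] open 74.7 t 34.68 p [ 0.6027 -0.3145  0.1354] shift in goal axes [-1.6 58.  -0.4]
```

View pics/w23.png

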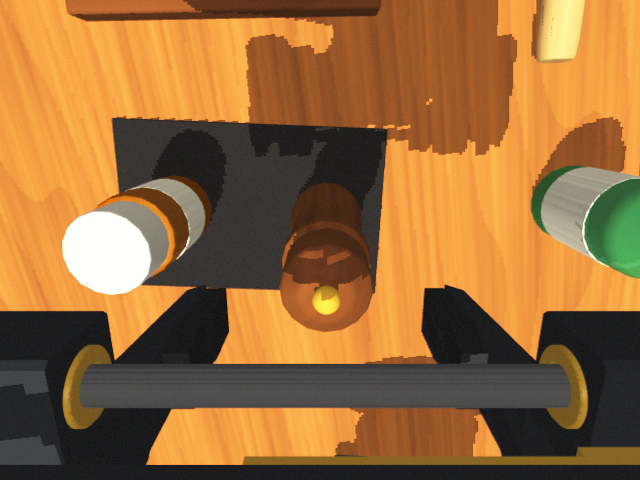

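```bash
python3 -m inch '[[0,12,-0.5,0,0,0],[0,16,0,0,0,0],[0,15,0,0,0,0],[0,9,0,0,0,0],[0,4,0,0,0,0],[0,1,0,0,0,0],[0,0,0,0,0,0],[0,0,0,0,0,0]]'; python3 g.py .601 -.3147 .0774 -8;python3 -m inch '[[0,0,0,0,0,0],[0,0,0,0,0,0],[0,0,0,0,0,0],[0,0,0,0,0,0],[0,0,0,0,0,0],[0,0,0,0,0,0],[0,0,0,0,0,0]]' 30 30; python3 -m inch '[[0,-2,0,0,0,0],[0,-4,0,0,0,0],[0,-8,0,0,0,0],[0,-8,0,0,0,0],[0,0,0,0,0,0],[0,0,0,0,0,0]]'; python3 w.py w24
```

```text
clock: 35.35
tool_pos: [0.6023, -0.3166, 0.0786]
eef_rot: [0.706, -0.049, 0.05, -0.705]
contact_force: [0.5, 0.1, -1.0]
opening: 0.85
shift mm [-1.6  1.2  1.7]
turn [ 0.0003 -0.0004  0.0018] jaw now -8.02 q [ 0.64  0.94 -0.44  1.47  0.48  0.84 -0.11]
F [ 0.47  0.09 -1.01] open 74.9 t 35.35 p [ 0.6023 -0.3166  0.0786] shift in goal axes [-1.6  1.2  1.7]
clock: 35.93
tool_pos: [0.602, -0.3166, 0.078]
eef_rot: [0.705, -0.049, 0.05, -0.705]
contact_force: [0.4, 0.2, 2.6]
opening: 0.466
clock: 36.43
tool_pos: [0.6021, -0.3166, 0.1006]
eef_rot: [0.706, -0.049, 0.05, -0.705]
contact_force: [-0.0, 0.8, -2.5]
opening: 0.462
```

View pics/w24.png

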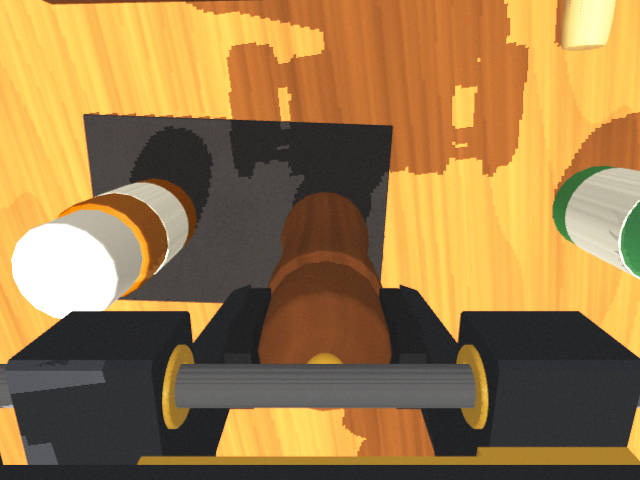

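```bash
python3 -m inch '[[0,-12,0,0,0,0],[0,-25,0,0,0,0],[0,-30,0,0,0,0],[0,-30,0,0,0,0],[0,-25,0,0,0,0],[0,-10,0,0,0,0],[0,0,0,0,0,0],[0,0,0,0,0,0]]'; python3 g.py .5768 .0137 .235 -8
```

```text
clock: 37.15
tool_pos: [0.601, -0.3163, 0.2311]
eef_rot: [0.705, -0.05, 0.049, -0.705]
contact_force: [-0.2, -0.3, -3.0]
opening: 0.467
shift mm [-70.   -3.9 323.4]
turn [ 0.0002 -0.0002 -0.0009] jaw now -8.01 q [ 0.66  0.77 -0.51  1.34  0.39  1.13 -0.03]
F [-0.23 -0.35 -2.95] open 41.2 t 37.15 p [ 0.601  -0.3163  0.2311] shift in goal axes [-69.9  -3.9 323.5]
```

```bash
python3 -m inch '[[-2,-1,10,0,0,0],[-4,-1,20,0,0,0],[-7,0,30,0,0,0],[-7,0,34,0,0,0],[-7,0,34,0,0,0],[-8,0,34,0,0,0],[-8,0,34,0,0,0],[-7,0,34,0,0,0],[-7,0,34,0,0,0],[-7,0,30,0,0,0],[-4,0,20,0,0,0],[-2,0,9,0,0,0]]'; python3 -m inch '[[0,0,0,0,0,0],[0,0,0,0,0,0],[0,0,0,0,0,0]]';python3 g.py .5768 .0137 .093 -8; python3 w.py w25
```

```text
clock: 38.15
tool_pos: [0.5752, 0.0186, 0.2323]
eef_rot: [-0.705, 0.048, -0.046, 0.706]
contact_force: [0.2, 0.2, -2.9]
opening: 0.466
clock: 38.4
tool_pos: [0.5771, 0.0105, 0.2328]
eef_rot: [0.706, -0.051, 0.05, -0.705]
contact_force: [-0.5, -1.6, -2.8]
opening: 0.464
shift mm [ -0.6 139.8   3.5]
turn [ 0.0022 -0.0035 -0.0011] jaw now -8.2 q [ 0.2   0.62 -0.5   1.67  0.36  0.95 -0.58]
F [-0.54 -1.65 -2.81] open 40.9 t 38.4 p [0.5771 0.0105 0.2328] shift in goal axes [ -0.7 139.8   3.2]
```

View pics/w25.png

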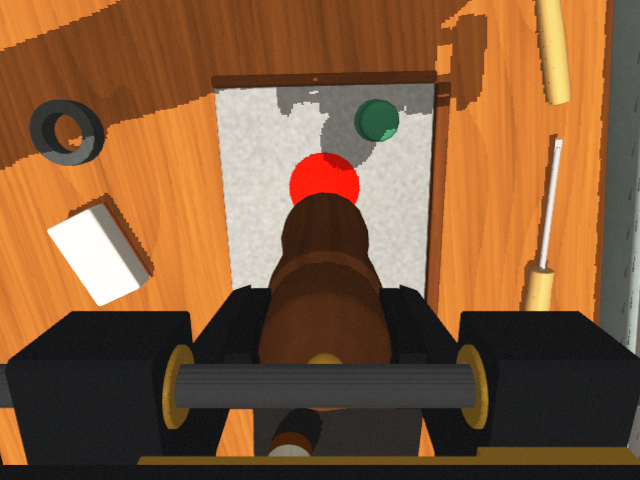

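```bash
cat > ax.py <<'E'
import sys; from m import *
d=dict(np.load(f"pics/{sys.argv[1]}.npz")); C=cloud(d,d["tool_from_camera"])*1000; yf=float(sys.argv[2])
v,u=np.mgrid[:480,:640]
for a,b in ((-66,-42),(40,60),(62,72)) if len(sys.argv)<4 else eval(sys.argv[3]):
    m=(u>255)&(u<395)&(v<362)&(C[...,1]>a)&(C[...,1]<b)&(abs(C[...,0])<22)&(abs(C[...,2])<40)&(d["img"].max(-1)>36)
    P=C[m][:,[0,2]]; 
    if len(P)<30: print(a,b,len(P)); continue
    f=least_squares(lambda c:np.hypot(P[:,0]-c[0],P[:,1]-c[1])-c[2],[0,0,22],loss="soft_l1"); print(a,b,len(P),"axis x,z,r",f.x.round(1))
E
for n in w6 w24 w25; do python3 ax.py $n 75; done
```

```text
-66 -42 2920 axis x,z,r [-0.2 -0.5 20.8]
40 60 785 axis x,z,r [ 0.7 -0.1 24.6]
62 72 187 axis x,z,r [ 0.8 -0.5 25.7]
-66 -42 2956 axis x,z,r [-0.2  0.5 21.2]
40 60 777 axis x,z,r [-0.4  1.6 24.5]
62 72 194 axis x,z,r [-0.4  1.2 25.6]
-66 -42 2840 axis x,z,r [-0.2  0.9 20.9]
40 60 788 axis x,z,r [-0.3  1.5 24.5]
62 72 186 axis x,z,r [-0.3  1.  25.7]
```

```bash
python3 -m inch '[[0,12,1,0,0,0],[0,22,1,0,0,0],[0,25,0,0,0,0],[0,25,0,0,0,0],[0,18,0,0,0,0],[0,10,0,0,0,0],[0,0,0,0,0,0],[0,0,0,0,0,0],[0,0,0,0,0,0]]'; python3 g.py .5768 .0140 .093 -8; python3 w.py w26; python3 ax.py w26 75
python3 - <<'E'
from m import *
d=dict(np.load("pics/w26.npz")); H,S,V=hsvof(d); T=d["T"]
print("red",disc(d,red(H,S,V),.018,.034,T,(240,420,100,300)))
E
```

```text
clock: 39.2
tool_pos: [0.5787, 0.0149, 0.1228]
eef_rot: [-0.705, 0.049, -0.051, 0.705]
contact_force: [-0.8, -0.4, -2.9]
opening: 0.463
shift mm [-1.8 29.8 -1.2]
turn [-0.0006 -0.0012  0.0024] jaw now -8.07 q [ 0.14  0.76 -0.43  1.78  0.46  0.7  -0.68]
F [-0.85 -0.38 -2.94] open 40.8 t 39.2 p [0.5787 0.0149 0.1228] shift in goal axes [-1.8 29.8 -1.2]
-66 -42 2856 axis x,z,r [-0.2  0.8 20.9]
40 60 790 axis x,z,r [-0.3  1.5 24.6]
62 72 192 axis x,z,r [-0.4  1.1 25.7]
red (array([0.5767, 0.0149]), array([0.5758, 0.0336]), array([316.7, 196.1]), np.int32(2011))
```

View pics/w26.png

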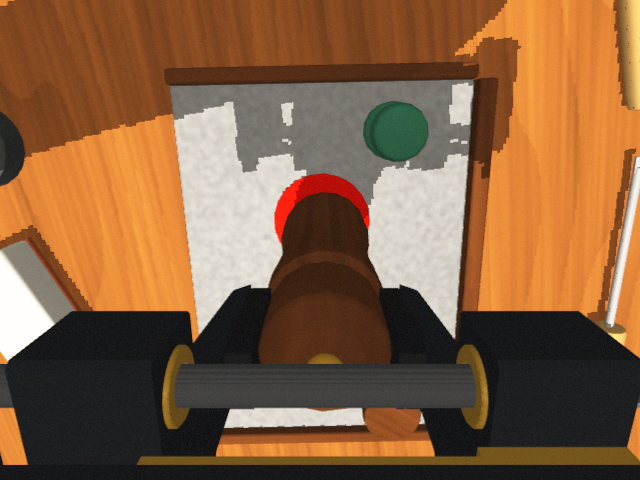

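```bash
python3 -m inch '[[-1,8,-0.6,0,0,0],[-0.7,8,-0.5,0,0,0],[0,5,0,0,0,0],[0,3,0,0,0,0],[0,2,0,0,0,0],[0,0,0,0,0,0],[0,0,0,0,0,0]]'; python3 g.py .5768 .0140 .093 -8; python3 w.py w27;  python3 - <<'E'
from m import *
d=dict(np.load("pics/w27.npz")); H,S,V=hsvof(d); T=d["T"]
print("red",disc(d,red(H,S,V),.018,.034,T,(240,420,100,300)))
E
```

```text
clock: 39.83
tool_pos: [0.5758, 0.0144, 0.0955]
eef_rot: [-0.705, 0.049, -0.049, 0.705]
contact_force: [0.0, 0.1, -2.8]
opening: 0.467
shift mm [ 1.1  2.5 -0.3]
turn [-0.     -0.0002  0.    ] jaw now -8.01 q [ 0.13  0.8  -0.4   1.8   0.49  0.64 -0.71]
F [ 0.01  0.06 -2.84] open 41.1 t 39.83 p [0.5758 0.0144 0.0955] shift in goal axes [ 1.1  2.5 -0.3]
red (array([0.5766, 0.0149]), array([0.5804, 0.0309]), array([328.5, 205.8]), np.int32(2173))
```

```bash
python3 -m inch '[[0.7,1,0,0,0,0],[0,1,0,0,0,0],[0,0.6,0,0,0,0],[0,0,0,0,0,0],[0,0,0,0,0,0]]'; python3 g.py .5768 .0140 .093 -8
```

```text
clock: 40.3
tool_pos: [0.5764, 0.0142, 0.093]
eef_rot: [0.705, -0.049, 0.049, -0.705]
contact_force: [1.0, -0.1, -3.2]
opening: 0.466
shift mm [ 0.4  0.  -0.2]
turn [ 0.0001 -0.0003  0.    ] jaw now -8.02 q [ 0.13  0.8  -0.4   1.8   0.49  0.64 -0.71]
F [ 0.96 -0.09 -3.19] open 41.1 t 40.3 p [0.5764 0.0142 0.093 ] shift in goal axes [ 0.4  0.  -0.2]
```

```bash
python3 -m inch '[[0,0.7,0,0,0,0],[0,0.7,0,0,0,0],[0,0,0,0,0,0],[0,0,0,0,0,0]]'; python3 g.py .5768 .0140 .093 -8
```

```text
clock: 40.63
tool_pos: [0.5766, 0.0143, 0.0929]
eef_rot: [0.706, -0.049, 0.05, -0.705]
contact_force: [-1.4, -0.4, 7.6]
opening: 0.466
shift mm [ 0.2 -0.1 -0.3]
turn [ 0.0003 -0.0004  0.001 ] jaw now -8.02 q [ 0.13  0.8  -0.4   1.8   0.49  0.64 -0.71]
F [-1.41 -0.41  7.55] open 41.0 t 40.63 p [0.5766 0.0143 0.0929] shift in goal axes [ 0.2 -0.1 -0.3]
```

Seated (+7.6 N). Release, rise and check.

```bash
python3 -m inch '[[0,0,0,0,0,0],[0,0,0,0,0,0],[0,0,0,0,0,0],[0,0,0,0,0,0],[0,0,0,0,0,0],[0,0,0,0,0,0]]' 75; python3 -m inch '[[0,-12,0,0,0,0],[0,-22,0,0,0,0],[0,-32,0,0,0,0],[0,-35,0,0,0,0],[0,-30,0,0,0,0],[0,-18,0,0,0,0],[0,0,0,0,0,0],[0,0,0,0,0,0]]'; python3 w.py w28; python3 g.py .4925 -.294 .22 -8
```

```text
clock: 41.13
tool_pos: [0.5759, 0.0141, 0.0912]
eef_rot: [0.705, -0.05, 0.049, -0.705]
contact_force: [0.0, 0.6, 1.0]
opening: 0.848
clock: 41.8
tool_pos: [0.5765, 0.0141, 0.2408]
eef_rot: [0.705, -0.049, 0.05, -0.705]
contact_force: [-0.1, 0.3, -0.5]
opening: 0.851
shift mm [ -39.3   20.  -316.4]
turn [ 0.0008 -0.0004 -0.0016] jaw now -8.03 q [ 0.2   0.62 -0.51  1.66  0.35  0.96 -0.58]
F [-0.21 -0.76  0.93] open 74.8 t 41.85 p [0.5756 0.0139 0.2397] shift in goal axes [ -39.5   19.7 -316.4]
```

View pics/w28.png

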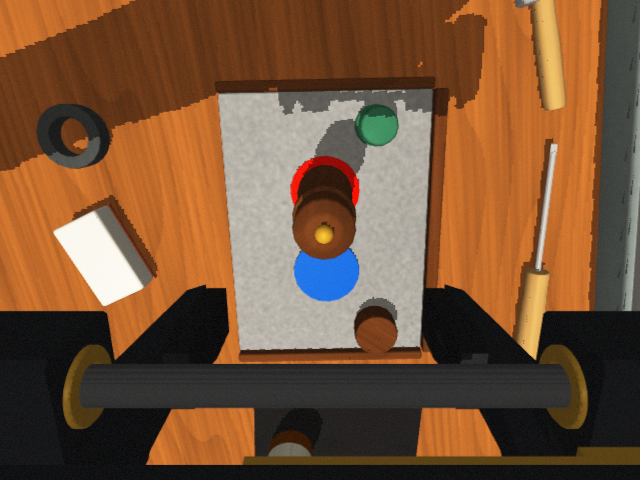

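```bash
python3 - <<'E'
from m import *
d=dict(np.load("pics/w28.npz")); H,S,V=hsvof(d); T=d["T"]
print("ball",plane(d,324,235,.173,T)," blue",disc(d,blue(H,S,V),.018,.034,T,(270,390,220,320)),"red",disc(d,red(H,S,V),.018,.034,T,(270,390,120,225)))
E
python3 -m inch '[[-1,0,-10,0,0,0],[-3,0,-22,0,0,0],[-4,0,-32,0,0,0],[-4,0,-35,0,0,0],[-5,0,-35,0,0,0],[-5,0,-35,0,0,0],[-5,0,-35,0,0,0],[-4,0,-35,0,0,0],[-4,0,-32,0,0,0],[-3,0,-26,0,0,0],[-1,0,-14,0,0,0],[0,0,-5,0,0,0]]'; python3 -m inch '[[0,0,0,0,0,0],[0,0,0,0,0,0]]';python3 w.py w29; python3 g.py .4925 -.294 .0522 -8
```

```text
ball [0.57600534 0.01468622 0.173     ]  blue (array([ 0.5666, -0.0675]), array([ 0.5661, -0.0729]), array([326.5, 275.3]), np.int32(2467)) red (array([0.5765, 0.0146]), array([0.5792, 0.0306]), array([325.2, 174.7]), np.int32(930))
clock: 42.85
tool_pos: [0.4905, -0.2974, 0.2385]
eef_rot: [0.705, -0.053, 0.05, -0.705]
contact_force: [0.7, 0.1, -0.0]
opening: 0.85
clock: 43.02
tool_pos: [0.4935, -0.292, 0.2398]
eef_rot: [-0.705, 0.05, -0.049, 0.706]
contact_force: [0.3, 0.8, -0.1]
opening: 0.851
shift mm [ -0.9 187.9  -3. ]
turn [-0.0015  0.002  -0.0008] jaw now -7.89 q [ 0.77  0.62 -0.53  1.67  0.37  0.96 -0.04]
F [ 0.39 -0.84 -0.23] open 75.2 t 43.07 p [ 0.4939 -0.2914  0.2401] shift in goal axes [ -1.  187.9  -2.8]
```

View pics/w29.png

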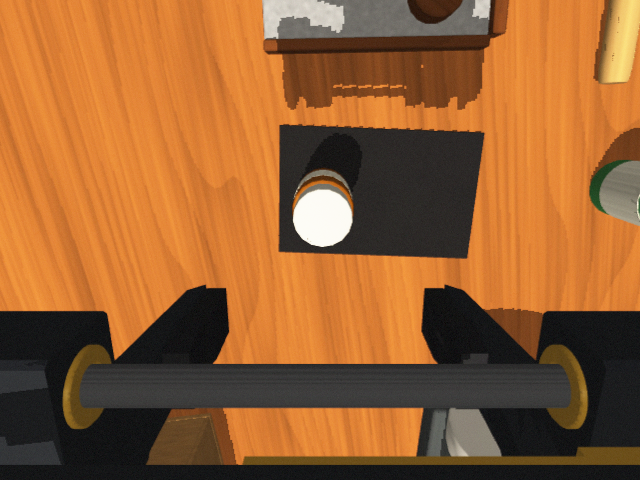

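```bash
python3 -m inch '[[-1,12,-1,0,0,0],[0,22,-1,0,0,0],[0,28,0,0,0,0],[0,25,0,0,0,0],[0,18,0,0,0,0],[0,8,0,0,0,0],[0,0,0,0,0,0],[0,0,0,0,0,0]]';python3 w.py w30; python3 g.py .4925 -.294 .0522 -8
python3 - <<'E'
from m import *
d=dict(np.load("pics/w30.npz")); H,S,V=hsvof(d); T=d["T"]; W=cloud(d,T); X,Y,Z=np.moveaxis(W,-1,0)
print(disc(d,(d["img"].min(-1)>120)&(abs(Z-.113)<.007)&(abs(X-.49)<.06)&(abs(Y+.29)<.05),.113,.023,T,(200,440,100,360)))
E
```

```text
clock: 43.73
tool_pos: [0.4932, -0.2941, 0.1281]
eef_rot: [-0.705, 0.049, -0.049, 0.706]
contact_force: [0.3, 0.5, -0.0]
opening: 0.852
shift mm [-1.4 76.5  0.4]
turn [0.0001 0.0008 0.0019] jaw now -7.96 q [ 0.72  0.75 -0.46  1.79  0.48  0.71 -0.13]
F [-0.23  0.38  0.85] open 75.0 t 43.78 p [ 0.4936 -0.2946  0.1287] shift in goal axes [-1.2 76.5  0.4]
(array([ 0.491 , -0.2937]), array([ 0.491 , -0.2931]), array([320.3, 263.7]), np.int32(6088))
```

View pics/w30.png

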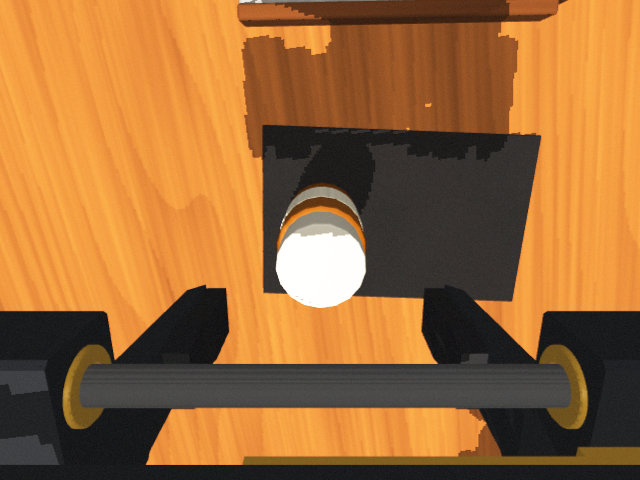

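```bash
python3 -m inch '[[-1.2,14,0.4,0,0,0],[-0.8,20,0.3,0,0,0],[0,20,0,0,0,0],[0,13,0,0,0,0],[0,6,0,0,0,0],[0,2,0,0,0,0],[0,0,0,0,0,0],[0,0,0,0,0,0]]'; python3 g.py .4912 -.2936 .0522 -8;python3 -m inch '[[0,0,0,0,0,0],[0,0,0,0,0,0],[0,0,0,0,0,0],[0,0,0,0,0,0],[0,0,0,0,0,0],[0,0,0,0,0,0],[0,0,0,0,0,0]]' 34 30;python3 g.py .4912 -.2936 .0522 -8; python3 -m inch '[[0,-2,0,0,0,0],[0,-4,0,0,0,0],[0,-8,0,0,0,0],[0,-8,0,0,0,0],[0,0,0,0,0,0],[0,0,0,0,0,0]]'; python3 w.py w31; python3 ax.py w31 50 '((-58,-36),(-5,15),(20,40))'; python3 ax.py w11 50 '((-58,-36),(-5,15),(20,40))'
```

```text
clock: 44.45
tool_pos: [0.4916, -0.2944, 0.0538]
eef_rot: [0.706, -0.049, 0.05, -0.705]
contact_force: [-0.2, -0.2, -0.1]
opening: 0.849
shift mm [-0.5  1.6  0.8]
turn [ 0.0006 -0.0004  0.0022] jaw now -8.02 q [ 0.68  0.86 -0.38  1.84  0.56  0.55 -0.2 ]
F [-0.23 -0.24 -0.07] open 74.8 t 44.45 p [ 0.4916 -0.2944  0.0538] shift in goal axes [-0.5  1.6  0.8]
clock: 45.03
tool_pos: [0.4909, -0.2942, 0.0529]
eef_rot: [0.705, -0.049, 0.05, -0.705]
contact_force: [0.3, -0.6, 2.8]
opening: 0.509
shift mm [0.2 0.7 0.7]
turn [ 0.0002 -0.0004  0.0007] jaw now -8.02 q [ 0.68  0.86 -0.38  1.84  0.56  0.55 -0.2 ]
F [ 0.35 -0.63  2.8 ] open 44.8 t 45.03 p [ 0.4909 -0.2942  0.0529] shift in goal axes [0.2 0.7 0.7]
clock: 45.53
tool_pos: [0.491, -0.2943, 0.0754]
eef_rot: [0.706, -0.049, 0.05, -0.705]
contact_force: [-0.4, 0.8, -3.4]
opening: 0.515
-58 -36 2414 axis x,z,r [-0.3 -0.3 22.7]
-5 15 881 axis x,z,r [-0.2 -0.4 26.2]
20 40 535 axis x,z,r [-0.1 -0.5 26.1]
-58 -36 2428 axis x,z,r [-0.3 -1.6 22.8]
-5 15 904 axis x,z,r [-0.8 -1.6 26.2]
20 40 591 axis x,z,r [-0.7 -1.8 26.3]
```

View pics/w31.png

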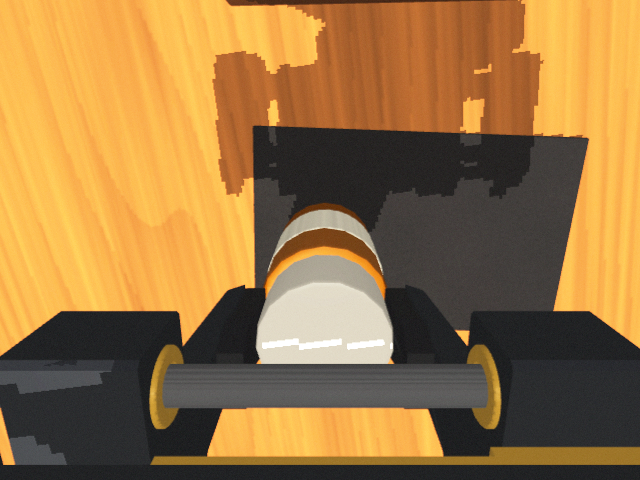

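```bash
python3 -m inch '[[0,-12,0,0,0,0],[0,-22,0,0,0,0],[0,-25,0,0,0,0],[0,-22,0,0,0,0],[0,-12,0,0,0,0],[0,0,0,0,0,0],[0,0,0,0,0,0]]'; python3 g.py .5663 -.0678 .17 -8
```

```text
clock: 46.17
tool_pos: [0.4904, -0.2942, 0.1676]
eef_rot: [0.706, -0.049, 0.05, -0.705]
contact_force: [-0.6, 0.2, -3.4]
opening: 0.512
shift mm [ 43.5  -2.5 234.8]
turn [ 0.0004 -0.0005  0.0003] jaw now -8.03 q [ 0.75  0.7  -0.49  1.76  0.44  0.79 -0.1 ]
F [-0.57  0.21 -3.39] open 45.1 t 46.17 p [ 0.4904 -0.2942  0.1676] shift in goal axes [ 43.6  -2.4 234.8]
```

```bash
python3 -m inch '[[2,0,10,0,0,0],[4,0,20,0,0,0],[6,0,30,0,0,0],[6,0,32,0,0,0],[6,0,32,0,0,0],[6,0,32,0,0,0],[5,0,30,0,0,0],[4,0,24,0,0,0],[3,0,14,0,0,0],[1.5,0,8,0,0,0],[0,0,2,0,0,0],[0,0,0,0,0,0]]'; python3 -m inch '[[0,0,0,0,0,0],[0,0,0,0,0,0],[0,0,0,0,0,0]]';python3 g.py .5663 -.0678 .068 -8; python3 w.py w32;python3 - <<'E'
from m import *
d=dict(np.load("pics/w32.npz")); H,S,V=hsvof(d); T=d["T"]
print("blue",disc(d,blue(H,S,V),.018,.034,T,(240,420,100,300)))
E
```

```text
clock: 47.17
tool_pos: [0.5655, -0.0683, 0.1667]
eef_rot: [0.706, -0.05, 0.048, -0.705]
contact_force: [-0.6, -0.4, -1.8]
opening: 0.516
clock: 47.42
tool_pos: [0.5658, -0.0701, 0.1674]
eef_rot: [0.706, -0.05, 0.05, -0.705]
contact_force: [0.5, -0.1, -2.8]
opening: 0.514
shift mm [ 0.2 99.4  2.4]
turn [ 0.0009 -0.0027 -0.0004] jaw now -8.15 q [ 0.31  0.69 -0.45  1.76  0.41  0.78 -0.49]
F [ 0.5  -0.15 -2.76] open 45.2 t 47.42 p [ 0.5658 -0.0701  0.1674] shift in goal axes [ 0.1 99.4  2.3]
blue (array([ 0.5664, -0.0684]), array([ 0.5683, -0.0557]), array([325.5, 189.9]), np.int32(3095))
```

View pics/w32.png

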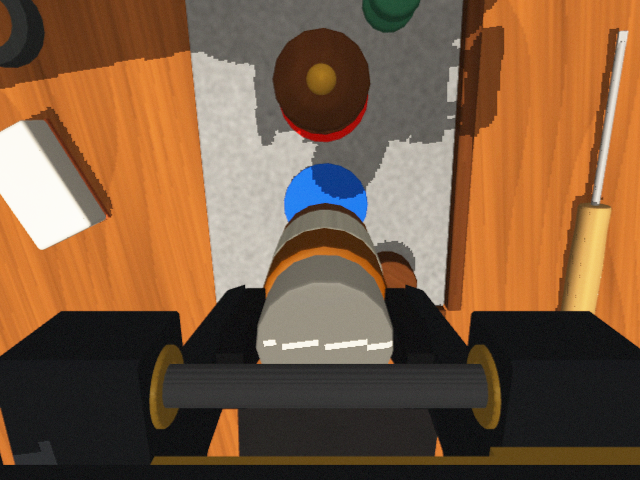

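```bash
python3 -m inch '[[0,10,1,0,0,0],[0,18,0.8,0,0,0],[0,20,0,0,0,0],[0,18,0,0,0,0],[0,10,0,0,0,0],[0,4,0,0,0,0],[0,0,0,0,0,0],[0,0,0,0,0,0],[0,0,0,0,0,0]]';python3 g.py .5664 -.068 .068 -8; python3 w.py w33;python3 - <<'E'
from m import *
d=dict(np.load("pics/w33.npz")); H,S,V=hsvof(d); T=d["T"]
print("blue",disc(d,blue(H,S,V),.018,.034,T,(200,450,100,340)))
E
python3 ax.py w33 50 '((-58,-36),(-5,15),(20,40))'
```

```text
clock: 48.22
tool_pos: [0.5675, -0.0666, 0.0885]
eef_rot: [-0.705, 0.049, -0.05, 0.705]
contact_force: [0.1, -0.0, -3.4]
opening: 0.516
shift mm [-0.9 20.5 -1.5]
turn [-0.0003 -0.0005  0.002 ] jaw now -8.03 q [ 0.26  0.8  -0.39  1.82  0.49  0.61 -0.57]
F [ 0.15 -0.04 -3.37] open 45.4 t 48.22 p [ 0.5675 -0.0666  0.0885] shift in goal axes [-0.9 20.5 -1.5]
blue (array([ 0.5665, -0.0684]), array([ 0.5677, -0.0491]), array([321.1, 207.5]), np.int32(2351))
-58 -36 2422 axis x,z,r [-0.3 -0.3 22.7]
-5 15 881 axis x,z,r [-0.2 -0.5 26.2]
20 40 521 axis x,z,r [-0.1 -0.5 26. ]
```

View pics/w33.png

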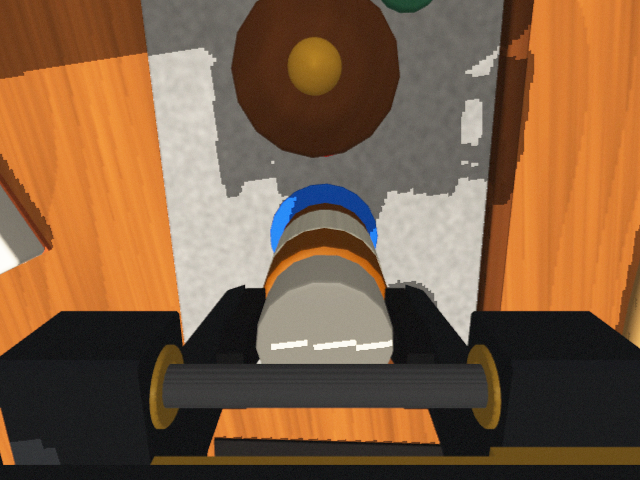

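```bash
python3 -m inch '[[-0.5,5,-0.7,0,0,0],[-0.4,5,-0.6,0,0,0],[0,4,0,0,0,0],[0,2,0,0,0,0],[0,1,0,0,0,0],[0,0,0,0,0,0],[0,0,0,0,0,0]]';python3 g.py .5664 -.068 .068 -8; python3 w.py w34;python3 - <<'E'
from m import *
d=dict(np.load("pics/w34.npz")); H,S,V=hsvof(d); T=d["T"]
print("blue",disc(d,blue(H,S,V),.018,.034,T,(200,450,100,340)))
E
```

```text
clock: 48.85
tool_pos: [0.5656, -0.0677, 0.0706]
eef_rot: [-0.705, 0.049, -0.049, 0.705]
contact_force: [-0.0, 0.2, -3.0]
opening: 0.517
shift mm [ 0.9  2.6 -0.2]
turn [-0.     -0.0002  0.0001] jaw now -8.01 q [ 0.25  0.83 -0.37  1.84  0.51  0.57 -0.58]
F [-0.01  0.22 -3.01] open 45.5 t 48.85 p [ 0.5656 -0.0677  0.0706] shift in goal axes [ 0.9  2.6 -0.2]
blue (array([ 0.5665, -0.0683]), array([ 0.5707, -0.0499]), array([329.5, 212.5]), np.int32(2480))
```

```bash
python3 -m inch '[[0.6,1,0,0,0,0],[0,1,0,0,0,0],[0,0.6,0,0,0,0],[0,0.4,0,0,0,0],[0,0,0,0,0,0],[0,0,0,0,0,0]]';python3 g.py .5664 -.068 .068 -8
```

```text
clock: 49.4
tool_pos: [0.5662, -0.0679, 0.0679]
eef_rot: [0.705, -0.049, 0.05, -0.705]
contact_force: [0.1, 0.4, 0.3]
opening: 0.516
shift mm [ 0.2 -0.1 -0. ]
turn [ 0.0001 -0.0004  0.0004] jaw now -8.02 q [ 0.25  0.83 -0.36  1.84  0.51  0.57 -0.58]
F [0.05 0.37 0.26] open 45.4 t 49.4 p [ 0.5662 -0.0679  0.0679] shift in goal axes [ 0.2 -0.1 -0. ]
```

Contact: the jar's weight has come off the wrist. A touch more, then release.

```bash
python3 -m inch '[[0,0.4,0,0,0,0],[0,0,0,0,0,0],[0,0,0,0,0,0]]'; python3 -m inch '[[0,0,0,0,0,0],[0,0,0,0,0,0],[0,0,0,0,0,0],[0,0,0,0,0,0],[0,0,0,0,0,0],[0,0,0,0,0,0]]' 75; python3 -m inch '[[0,-10,0,0,0,0],[0,-20,0,0,0,0],[0,-30,0,0,0,0],[0,-35,0,0,0,0],[0,-35,0,0,0,0],[0,-35,0,0,0,0],[0,-25,0,0,0,0],[0,-12,0,0,0,0],[0,0,0,0,0,0],[0,0,0,0,0,0]]'; python3 w.py w35
```

```text
clock: 49.65
tool_pos: [0.5663, -0.068, 0.0678]
eef_rot: [0.705, -0.049, 0.05, -0.705]
contact_force: [-1.1, -0.7, 6.4]
opening: 0.514
clock: 50.15
tool_pos: [0.5661, -0.0679, 0.0671]
eef_rot: [-0.705, 0.049, -0.049, 0.705]
contact_force: [-0.1, -0.1, -0.6]
opening: 0.853
clock: 50.98
tool_pos: [0.566, -0.068, 0.2699]
eef_rot: [0.705, -0.049, 0.05, -0.705]
contact_force: [0.5, -0.2, -1.3]
opening: 0.85
```

View pics/w35.png

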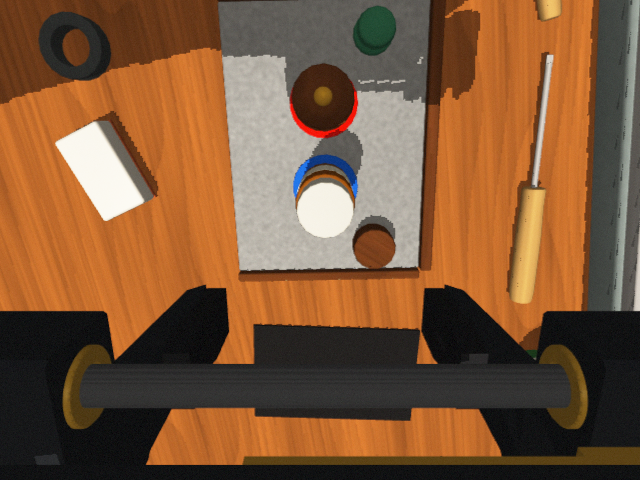

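```bash
python3 -m inch '[[0,0,-15,0,0,0],[0,0,-30,0,0,0],[0,0,-35,0,0,0],[0,0,-35,0,0,0],[0,0,-35,0,0,0],[0,0,-35,0,0,0],[0,0,-35,0,0,0],[0,0,-30,0,0,0],[0,0,-15,0,0,0],[0,0,0,0,0,0],[0,0,0,0,0,0]]'
python3 - <<'E'
from m import *
from plant import r
d0=dict(np.load("pics/w35.npz")); H,S,V=hsvof(d0); T=d0["T"]; W=cloud(d0,T); Z=W[...,2]
for n,m,h,rad,b in (("cap",(abs(Z-.128)<.006)&(d0["img"].min(-1)>110),.128,.023,(280,370,160,250)),("ball",(H>15)&(H<32)&(S>150)&(V>90)&(Z>.16),.173,.006,(300,345,75,120)),("blue",blue(H,S,V),.018,.034,(270,380,130,240)),("red",red(H,S,V),.018,.034,(270,380,60,150))):
    print(n,disc(d0,m,h,rad,T,b))
print("cap",plane(d0,325,208,.128,T))
for n in ("scene","top"):
    d=r.snapshot(n); cv2.imwrite(f"pics/{n}9.png",d["img"][:,:,::-1]); np.savez(f"pics/{n}9.npz",**d); e=dict(np.load(f"pics/{n}0.npz"))
    H,S,V=hsvof(d); W=cloud(d); X,Y,Z=np.moveaxis(W,-1,0)
    for k,dd in (("0",e),("9",d)):
        W=cloud(dd); X,Y,Z=np.moveaxis(W,-1,0); H,S,V=hsvof(dd)
        g=(H>70)&(H<95)&(S>90)&(abs(Y-.07)<.04)&(abs(X-.63)<.05); dk=(Z>.033)&(Z<.055)&(abs(Y+.133)<.035)&(abs(X-.608)<.04)
        print(n,k,"knob",W[g].mean(0).round(4),"dark",W[dk].mean(0).round(4))
print(r.get_state()["clock"])
E
```

```text
clock: 51.95
tool_pos: [0.5288, -0.3291, 0.268]
eef_rot: [-0.705, 0.05, -0.049, 0.706]
contact_force: [0.2, 0.3, -0.5]
opening: 0.852
cap (array([ 0.566 , -0.0682]), array([ 0.566 , -0.0678]), array([324.7, 209.5]), np.int32(2477))
ball (array([0.5763, 0.0154]), array([0.5763, 0.0155]), array([322.5,  95.4]), np.int32(272))
blue (array([ 0.5664, -0.0687]), array([ 0.5697, -0.0503]), array([325.8, 169.6]), np.int32(733))
red (array([0.5765, 0.0164]), array([ 0.5768, -0.0035]), array([326.4, 122.2]), np.int32(573))
cap [ 0.56645315 -0.06657609  0.128     ]
scene 0 knob [0.6387 0.0684 0.0425] dark [ 0.613  -0.1355  0.0412]
scene 9 knob [0.6386 0.0683 0.0424] dark [ 0.6129 -0.1354  0.0414]
top 0 knob [0.6276 0.068  0.0491] dark [ 0.6071 -0.134   0.0423]
top 9 knob [0.6277 0.068  0.0491] dark [ 0.6071 -0.1338  0.0423]
52.05
```

View pics/scene9.png

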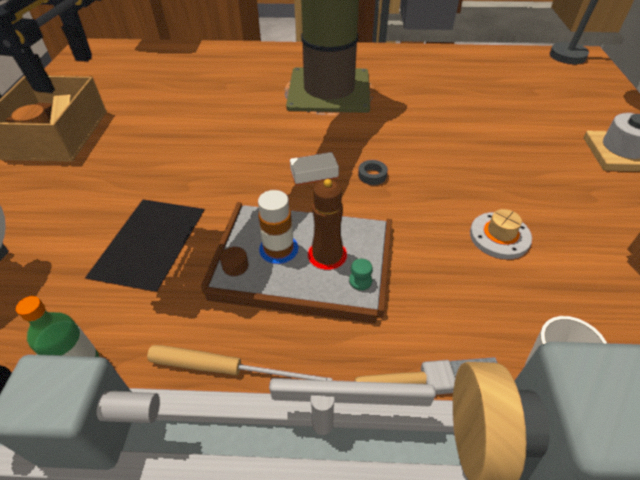

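View pics/top9.png

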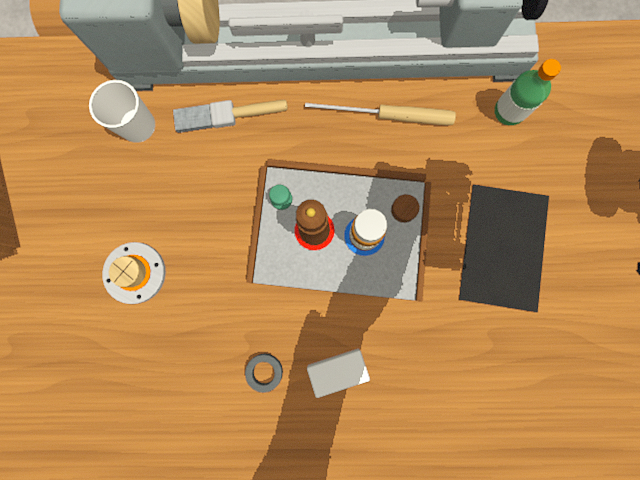

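Run:
```python
from m import *
for n in ("top9","scene9"):
    d=dict(np.load(f"pics/{n}.npz")); W=cloud(d); X,Y,Z=np.moveaxis(W,-1,0); b=(abs(X-.512)<.065)&(abs(Y-.32)<.07)
    print(n,"maple",disc(d,b&(Z>.042),.048,.025)[:2],"plate",disc(d,b&(Z>.008),.014,.052)[:2])
from plant import r
print(r.finish_job())
```

```text
top9 maple (array([0.5105, 0.3205]), array([0.5104, 0.3205])) plate (array([0.5105, 0.321 ]), array([0.5101, 0.3208]))
scene9 maple (array([0.5145, 0.3179]), array([0.515, 0.318])) plate (array([0.5136, 0.3186]), array([0.5138, 0.3197]))
the job is handed in; nothing more can be done
None
```

The job is done and handed in at about 52 s on the clock, well under the 118 s limit. I moved the mill, then the jar, upright onto the mat. The maple blank then went onto the orange pad, flat with the cross up, and after that the mill and the jar went back to their discs. Nothing fell over.

**Last checks:**

| Item | Result |
|---|---|
| Maple blank | Within about 1 mm of the faceplate centre in all three cameras |
| Mill | About 1 mm from the red disc's centre, upright |
| Jar | About 0.5 mm from the blue disc's centre, upright |
| Knob and dark blank | Unmoved, to within 0.2 mm |
| Robot | Clear of everything, gripper open |

**What failed or disagreed:**
- **First grip on the mill:** it slid up off the tapered top because the real finger ends sit about 36 mm behind the reported TCP. The mill stayed standing, and I used the corrected height for every later grip.
- **Cameras:** the scene camera's absolute positions differ from the other two by about 4 mm in x. I relied on the wrist camera for placing.

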